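# Step the trimming kit down by height on the display board

### The arm

A 7-joint arm with a two-finger parallel gripper is mounted at the origin on a cart in front of the work surface, level with it; the furniture and walls round the work are solid. World frame = base frame: x ahead of the robot, y to its left, z up, the work surface at z = 0. Lengths are in m, angles in rad, forces in N, time in s.
With the tool pointing down it reaches from about 0.425 to 0.925 m from the base axis. Payload 6.8 kg.
Tool frame: the origin (TCP) lies at the very end of the fingers, on their centre line; the grasp point (between the pads) lies 19 mm behind it; y points along the fingers, z is the direction in which the jaws open and shut, and the axes are right-handed (so a half turn about y gives the same grasp; the last joint's range is limited). The gripper opens to 85 mm and grips with 20 to 120 N. Pads are 22 mm wide; open, the fingers measure 114 mm over their backs; the gripper's body (76 mm by 85 mm) begins 54 mm behind the grasp point. The pads swing forward as they close: fully open they stand 13 mm farther back than shut.
Start: joints at [1.058, 0.477, 0.022, 1.555, -0.011, 1.109, -0.083], TCP at [0.266, -0.62, 0.231] pointing down, gripper open.
Joint ranges: [-2.96, 2.96], [-0.34, 2.1], [-1.41, 1.46], [0.24, 2.44], [-1.37, 4.51], [0.17, 1.92], [-2.96, 2.96]. Speed limits (rad/s): [2.39, 2.39, 3.14, 3.14, 3.14, 3.14, 3.14].

### API

Orientations are given as a rotation vector (axis times angle).
In Python, from bench import r gives the robot as it stands.
- The arm moves only by the tool drive_tool, never from a script. Its argument "series" is a list of rows, each a list of 7 numbers: the shift along the tool's x, y, z in mm, then the turn, a rotation vector about the tool's x, y, z in degrees, then the finger opening in mm, from 0 to 85.4. In form: [[tx, ty, tz, wx, wy, wz, grip], ...]. A call has 1 to 5 rows; each row is the pose to reach, as a shift and turn from the pose measured when the call began, along the tool's axes at that moment; what a row does not reach only later rows make up. A row lasts 1/10 s, in which the tool goes at most 50 mm and 8.59 degrees, less where a joint would pass 70% of its speed; a pose out of reach is approached as far as the arm can. A call with a gripper value outside its range is refused whole. The fingers move at their own pace and stop on an object; "squeeze" is the grip in N (left out, the last holds). Time passes only in rows, so rows that repeat a pose let the fingers close. It gives the time, the measured TCP pose, the force and the opening at its end, in the units of the state.
- r.get_obs(): the state, without advancing time (a new reading comes with each control period).
- r.grab_frame(name): name is "side" or "top" or "wrist"; returns a dict with "frame" (384x512x3 uint8, blue, green, red), "intrinsics" (3x3 intrinsics, pixels), "rvec" (rotation vector, rad) and "tvec" (3), from world to camera coordinates, as OpenCV has them. Camera axes: x right, y down, z forward; pixel columns grow to the right and rows downward; lengths in m; the calibration is good to about 2 mm. A picture is of the moment at which its call begins. There is no depth.
- r.hand_in(): hands the job in, once; it reports no verdict.
The state is a dict: "clock": time; "joints": joint angles; "qvel": joint speeds; "tau": joint torques, N m; "tcp_pos": TCP position; "orientation": TCP orientation; "contact_force": force on the tool from outside, world axes, zero at the start; "moment": the same for the moment, N m; "grip_width": finger opening in m.
Only numpy, scipy, OpenCV 4.12 (cv2) and the standard library are available. Lean on these libraries where they do the work, as an engineer would, in place of code of your own. Each camera call takes 0.05 s, during which the arm holds its last target.

### The job

Set out the trimming kit on the dark wooden display board: stand the glue bottle, the wooden-handled leather stamp, the rust-coloured ribbon spool and the yellow wax block upright, one centred on each of the four round cork marks, in order of height. The tallest goes on the mark next to the price-card holder, stepping down to the shortest at the other end, by the little star charm.

Things in the scene. Friction and masses are not known exactly. Their poses are not given: they have to be found in the camera images.
- glue_bottle_mid (a point): Mid-height centre of the upright glue bottle, 108 mm tall, the tallest thing: cream round body with a blue band, 40 mm across up to 78 mm high (narrow red cap and nozzle above, too thin to hold). The point lies 54 mm above its foot on its axis; z along the axis, up.
- stamp_mid (a point): Mid-height centre of the upright leather stamp, 72 mm tall, second tallest: pale round wooden handle about 25 mm across from 24 mm high to the top, on a round foot 28 mm across. The point lies 36 mm above its foot on its axis; z up.
- spool_mid (a point): Mid-height centre of the wooden spool wound with rust-coloured ribbon thread, 36 mm tall, third tallest, standing on its flange: two round flanges 48 mm across (lower 7 mm, upper 8 mm thick) on a thinner core; a loose thread end sticks out a few mm on one side and does not hinder a grasp. The point lies on the axis, 18 mm above its foot; z up. Grasp round the flanges.
- wax_block_mid (a point): Centre of the yellow beeswax block lying flat, the shortest thing: 30 mm along its x, 46 mm along its y, 18 mm tall (z). Starts with its x within about 25 degrees of straight away from the robot. The point lies 9 mm above its foot.
- mark_1_top (a point): Centre of the upper face of a flat round cork mark, 54 mm across, on the dark wooden display board (64 x 370 mm, 8 mm thick, fixed, lying roughly left to right as seen from the robot). The mark's upper face is 9.5 mm above the worktop. The four marks stand in a straight row 75 mm apart, 1 to 4 from the robot's left (+y) to its right; this is number 1. x points across the board away from the robot, y along the row to the left, z up.
- mark_2_top (a point): Centre of the upper face of a flat round cork mark, 54 mm across, on the dark wooden display board (64 x 370 mm, 8 mm thick, fixed, lying roughly left to right as seen from the robot). The mark's upper face is 9.5 mm above the worktop. The four marks stand in a straight row 75 mm apart, 1 to 4 from the robot's left (+y) to its right; this is number 2. x points across the board away from the robot, y along the row to the left, z up.
- mark_3_top (a point): Centre of the upper face of a flat round cork mark, 54 mm across, on the dark wooden display board (64 x 370 mm, 8 mm thick, fixed, lying roughly left to right as seen from the robot). The mark's upper face is 9.5 mm above the worktop. The four marks stand in a straight row 75 mm apart, 1 to 4 from the robot's left (+y) to its right; this is number 3. x points across the board away from the robot, y along the row to the left, z up.
- mark_4_top (a point): Centre of the upper face of a flat round cork mark, 54 mm across, on the dark wooden display board (64 x 370 mm, 8 mm thick, fixed, lying roughly left to right as seen from the robot). The mark's upper face is 9.5 mm above the worktop. The four marks stand in a straight row 75 mm apart, 1 to 4 from the robot's left (+y) to its right; this is number 4. x points across the board away from the robot, y along the row to the left, z up.
- card_holder: Price-card holder, a small wooden block with an upright card, 22 x 70 mm, 55 mm tall, standing crosswise at one end of the display board (fixed), 53 mm beyond the end mark; at which end varies. Origin: centre of its underside, 8 mm above the worktop. A brown star charm (about 30 mm, 11 mm tall, fixed) lies at the other end.

How it is judged:
At the end, for the whole second after the job is handed in: Counting from the mark next to the price-card holder: glue bottle, stamp, spool, wax block, each with its axis within 12 mm of the centre of its mark, standing on the mark (height within 5 mm) and upright within 0.12 rad, released and at rest (((horizontal distance between card_holder and mark_1_top below 0.1 m and horizontal distance between glue_bottle_mid and mark_1_top below 0.012 m and angle between each of glue_bottle_mid, stamp_mid, spool_mid, wax_block_mid's own z axis and vertical below 0.12 rad and height (world z) of glue_bottle_mid between 0.0585 and 0.0685 m and horizontal distance between stamp_mid and mark_2_top below 0.012 m and height (world z) of stamp_mid between 0.0405 and 0.0505 m and horizontal distance between spool_mid and mark_3_top below 0.012 m and height (world z) of spool_mid between 0.0225 and 0.0325 m and horizontal distance between wax_block_mid and mark_4_top below 0.012 m and height (world z) of wax_block_mid between 0.0135 and 0.0235 m) or (horizontal distance between card_holder and mark_4_top below 0.1 m and horizontal distance between glue_bottle_mid and mark_4_top below 0.012 m and angle between each of glue_bottle_mid, stamp_mid, spool_mid, wax_block_mid's own z axis and vertical below 0.12 rad and height (world z) of glue_bottle_mid between 0.0585 and 0.0685 m and horizontal distance between stamp_mid and mark_3_top below 0.012 m and height (world z) of stamp_mid between 0.0405 and 0.0505 m and horizontal distance between spool_mid and mark_2_top below 0.012 m and height (world z) of spool_mid between 0.0225 and 0.0325 m and horizontal distance between wax_block_mid and mark_1_top below 0.012 m and height (world z) of wax_block_mid between 0.0135 and 0.0235 m)) and linear speed of each of glue_bottle, stamp, spool, wax_block below 0.02 m/s); the robot touches nothing.
It also fails if it takes over 90 s, if anything falls off the work surface, if the arm or the gripper's body presses on something with over 40 N, if the wrist force passes 120 N, or if a joint passes its speed limit or range.

## Working session

There is one attempt and no reset: what is moved stays moved. The work goes in short steps, Python scripts to look and compute and a tool call to move; the robot and the scene stay as the last step left them, time stands still between calls to the robot, and variables do not carry over. Pictures are saved under pics/ and viewed, and the job is handed in when it is done.

Besides the shell and the picture viewer there is one more tool, called after "Call:" as name(argument=value, ...), one argument or row to a line, values as JSON. drive_tool: Moves the arm, as the interface text tells. Its arguments: {"type":"object","properties":{"series":{"type":"array","items":{"type":"array","items":{"type":"number"}}},"squeeze":{"type":"number"}},"required":["series"]}

```bash
ls; mkdir -p pics
python3 - <<'E'
from bench import r
import cv2,numpy as np,pickle
print(r.get_obs())
for n in ["side","top","wrist"]:
    f=r.grab_frame(n); cv2.imwrite(f"pics/a_{n}.png",f["frame"]); pickle.dump(f,open(f"/tmp/a_{n}.pkl","wb"))
    R=cv2.Rodrigues(np.array(f["rvec"]))[0]; print(n,f["intrinsics"], -R.T@np.array(f["tvec"]).ravel())
E
```

```text
pics
{'clock': 0.0, 'joints': array([ 1.05791689,  0.47781938,  0.02233933,  1.55648244, -0.01145844,
        1.10931476, -0.08309884]), 'qvel': array([ 0.00120708,  0.00128131,  0.0005972 , -0.00029197,  0.0003303 ,
        0.00031108, -0.00063855]), 'tau': array([-1.46627863e-03, -5.96459520e+01,  1.60769574e+00, -2.81194246e+01,
        1.25246824e-02,  9.36605124e-03, -8.05015105e-06]), 'tcp_pos': array([ 0.26555718, -0.61989941,  0.23029973]), 'orientation': array([-0.41080469,  2.00086103, -1.99716175]), 'contact_force': array([-0.64062335,  0.37644045,  0.3091742 ]), 'moment': array([-0.00016112,  0.00670883,  0.00898421]), 'grip_width': 0.08558889034365076}
side [[387.48017507   0.         261.16815333]
 [  0.         387.48017507 196.75469552]
 [  0.           0.           1.        ]] [1.2409562  0.26776716 0.51947146]
top [[431.27543839   0.         255.13944843]
 [  0.         431.27543839 192.0558906 ]
 [  0.           0.           1.        ]] [0.35841823 0.07506291 0.98802489]
wrist [[302.15262128   0.         255.90742994]
 [  0.         302.15262128 191.83751473]
 [  0.           0.           1.        ]] [ 0.33500616 -0.59158661  0.37253029]
```

View pics/a_top.png

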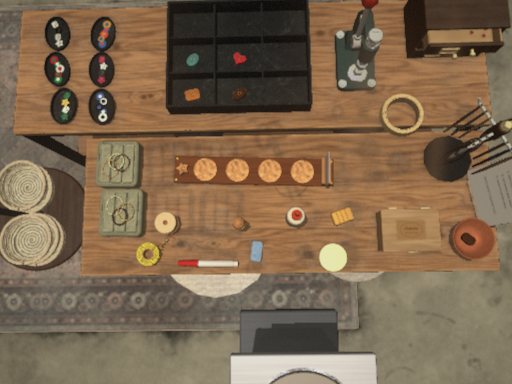

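View pics/a_side.png

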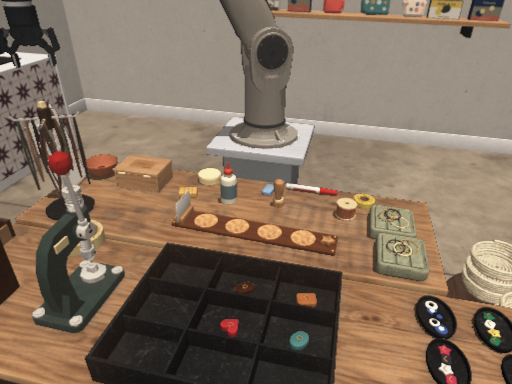

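View pics/a_wrist.png

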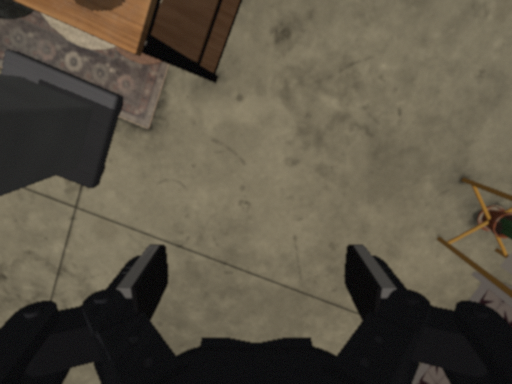

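The top view shows the card holder at the right end (327,170), next to mark 4, and the star at the left end (181,169). The marks are at about (205,169), (237,170), (270,171) and (302,171). The spool is near (165,223), the stamp (239,224), the bottle (296,216) and the wax (342,215). So the bottle goes on mark 4, stamp on 3, spool on 2 and wax on 1.

Run:
```python
import cv2,pickle
f=pickle.load(open("/tmp/a_top.pkl","rb"))["frame"]
cv2.imwrite("pics/a_top_z.png",cv2.resize(f[140:280,140:360],None,fx=3.6,fy=3.6,interpolation=cv2.INTER_CUBIC))
f=pickle.load(open("/tmp/a_side.pkl","rb"))["frame"]
cv2.imwrite("pics/a_side_z.png",cv2.resize(f[150:260,160:370],None,fx=3.8,fy=3.8,interpolation=cv2.INTER_CUBIC))
```

```text
(no output)
```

View pics/a_top_z.png

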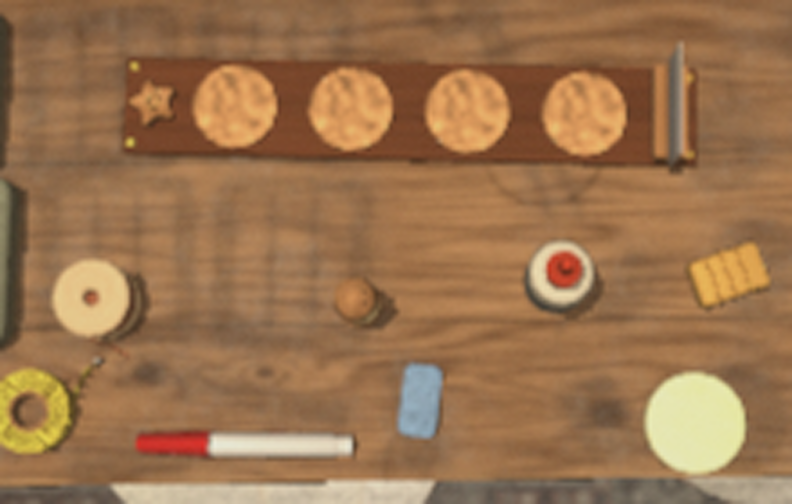

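View pics/a_side_z.png

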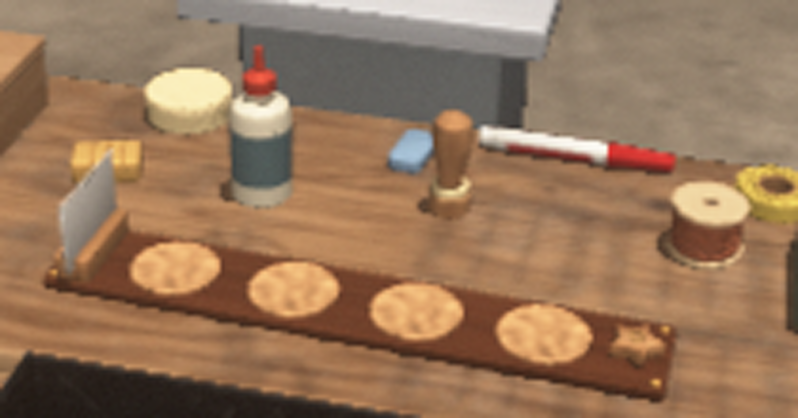

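```bash
cat > h.py <<'E'
import cv2,numpy as np,pickle
def cam(f):
    R=cv2.Rodrigues(np.array(f["rvec"],float))[0]; t=np.array(f["tvec"],float).ravel()
    return f["intrinsics"],R,t,-R.T@t
def ray(f,uv):
    K,R,t,c=cam(f); d=R.T@np.linalg.inv(K)@np.array([uv[0],uv[1],1.]); return c,d
def onz(f,uv,z):
    c,d=ray(f,uv); return (c+d*(z-c[2])/d[2])
def proj(f,p):
    return cv2.projectPoints(np.array(p,float).reshape(-1,3),np.array(f["rvec"],float),np.array(f["tvec"],float),f["intrinsics"],None)[0].reshape(-1,2)
def blob(f,roi,fn):
    x0,y0,x1,y1=roi; im=f["frame"][y0:y1,x0:x1]; hsv=cv2.cvtColor(im,cv2.COLOR_BGR2HSV)
    m=fn(im.astype(int),hsv.astype(int)).astype(np.uint8)
    n,l,s,c=cv2.connectedComponentsWithStats(m); k=1+np.argmax(s[1:,4])
    cn=max(cv2.findContours((l==k).astype(np.uint8),cv2.RETR_EXTERNAL,cv2.CHAIN_APPROX_NONE)[0],key=len)+np.array([x0,y0])
    return c[k]+[x0,y0],s[k,4],cn
E
python3 - <<'E'
from h import *
f=pickle.load(open("/tmp/a_top.pkl","rb")); F=f["frame"]; H=cv2.cvtColor(F,cv2.COLOR_BGR2HSV)
for n,p in dict(mark=(205,169),board=(221,170),spool=(160,223),table=(200,210),stamp=(239,222),stampfoot=(243,228),gl_shoulder=(291,212),cap=(296,214),wax=(342,215),glside=(296,224),tab2=(330,230)).items(): print(n,F[p[1],p[0]],H[p[1],p[0]])
E
```

```text
mark [ 89 146 209] [ 14 146 209]
board [ 44  71 120] [ 11 162 120]
spool [137 196 229] [ 19 102 229]
table [ 78 114 154] [ 14 126 154]
stamp [ 77 128 188] [ 14 151 188]
stampfoot [ 69 101 126] [ 17 115 126]
gl_shoulder [152 191 223] [ 16  81 223]
cap [ 36  58 161] [  5 198 161]
wax [ 74 151 210] [ 17 165 210]
glside [115 144 161] [ 19  73 161]
tab2 [ 76 116 161] [ 14 135 161]
```

Run:
```python
from h import *
f=pickle.load(open("/tmp/a_top.pkl","rb"))
mk=[]
for u in (205,237,270,302):
    c,a,cn=blob(f,(u-14,156,u+14,186),lambda b,h:(b[...,2]>155)); (ec,ax,an)=cv2.fitEllipse(cn)
    p=onz(f,c,.0095); mk.append(p); print("mark",u,c,a,p.round(4),"diam", [round(float(np.linalg.norm(onz(f,(c[0]+x,c[1]),.0095)-p))*2*1000) for x in (max(ax)/2,)])
mk=np.array(mk);print("spacing",np.linalg.norm(np.diff(mk,axis=0),axis=1), "dir",np.degrees(np.arctan2(*(mk[0]-mk[3])[:2])))
sc=lambda a,z:None
def rep(n,roi,fn,z):
    c,a,cn=blob(f,roi,fn); (mc,rad)=cv2.minEnclosingCircle(cn); p=onz(f,c,z); q=onz(f,mc,z)
    e=onz(f,(mc[0]+rad,mc[1]),z); print(n,c,a,p.round(4),"mincirc",q.round(4),"D",2*np.linalg.norm(e-q).round(4)); return cn
rep("spool",(148,205,182,240),lambda b,h:(b[...,2]>195)&(h[...,1]<135),.036)
rep("glue",(280,200,312,230),lambda b,h:((h[...,1]<110)&(b[...,2]>185))|((h[...,0]<9)&(h[...,1]>150)),.075)
rep("stamp",(228,212,250,235),lambda b,h:(b[...,2]>165)&(h[...,1]>138),.07)
cn=rep("wax",(328,203,358,228),lambda b,h:(b[...,2]>185)&(h[...,1]>140),.018)
P=np.array([onz(f,c[0],.018)[:2] for c in cn],np.float32); print(cv2.minAreaRect(P*1000)); 
bx=cv2.boxPoints(cv2.minAreaRect(P*1000)); print(bx)
# side view check
g=pickle.load(open("/tmp/a_side.pkl","rb"))
```

```text
mark 205 [204.85613208 169.0259434 ] 424 [0.564  0.2141 0.0095] diam [52]
mark 237 [237.06872038 169.83886256] 422 [0.5605 0.1392 0.0095] diam [52]
mark 270 [269.39351852 170.43981481] 432 [0.5575 0.0644 0.0095] diam [52]
mark 302 [301.92740047 171.1498829 ] 427 [ 0.5543 -0.0105  0.0095] diam [52]
spacing [0.07494486 0.07485385 0.07500971] dir 2.4602955980251444
spool [164.61656442 222.09509202] 326 [0.44   0.2998 0.036 ] mincirc [0.4399 0.2996 0.036 ] D 0.0472
glue [295.15 215.04] 200 [0.4467 0.0125 0.075 ] mincirc [0.4465 0.0118 0.075 ] D 0.0356
stamp [236.57894737 221.94736842] 57 [0.4347 0.1373 0.07  ] mincirc [0.4346 0.1371 0.07  ] D 0.0186
wax [341.99561404 215.62280702] 228 [ 0.4491 -0.0963  0.018 ] mincirc [ 0.4491 -0.0963  0.018 ] D 0.0462
((449.1342468261719, -96.69839477539062), (26.816808700561523, 42.96284866333008), 17.40929412841797)
[[ 429.9129   -80.21273]
 [ 442.7672  -121.20753]
 [ 468.3556  -113.18406]
 [ 455.50128  -72.18926]]
```

Run:
```python
from h import *
obj={"spool":((.440,.2997),[(0,24),(.036,24)]),"glue":((.4466,.0121),[(0,20),(.078,20),(.108,2)]),"stamp":((.4347,.1372),[(0,14),(.07,12)]),"wax":((.449,-.0965),[(0,15),(.018,15)])}
for n,(x0,y0,x1,y1) in (("side",(160,150,370,260)),("top",(140,140,360,280))):
    f=pickle.load(open(f"/tmp/a_{n}.pkl","rb")); s=3.6
    im=cv2.resize(f["frame"][y0:y1,x0:x1],None,fx=s,fy=s,interpolation=cv2.INTER_CUBIC)
    for (x,y),cs in obj.values():
        for z,rr in cs:
            th=np.linspace(0,2*np.pi,40); P=np.c_[x+rr/1000*np.cos(th),y+rr/1000*np.sin(th),z+0*th]
            q=((proj(f,P)-[x0,y0]+.5)*s).astype(int); cv2.polylines(im,[q],True,(0,255,0),1)
    cv2.imwrite(f"pics/b_{n}.png",im)
```

```text
(no output)
```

View pics/b_side.png

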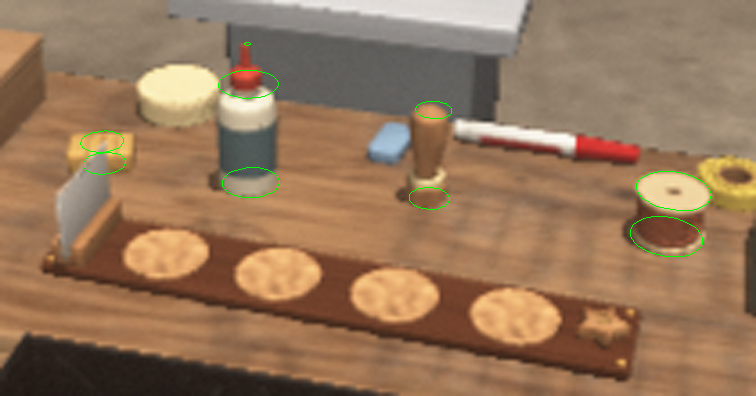

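View pics/b_top.png

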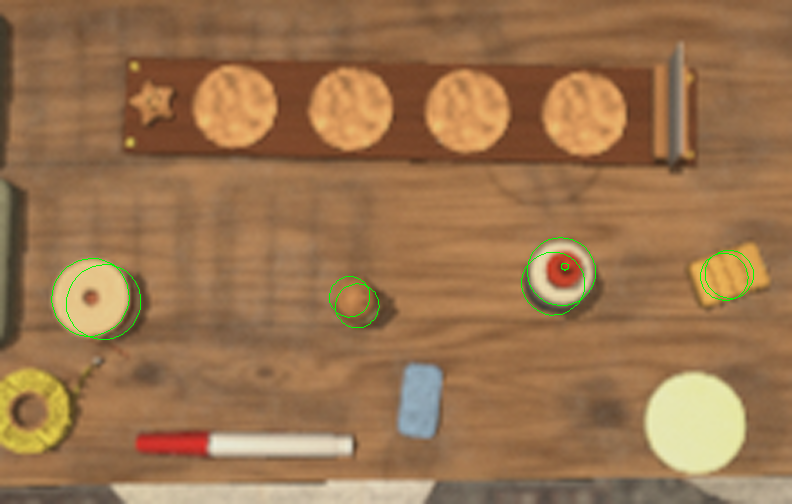

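```bash
cat >> h.py <<'E'
from scipy.spatial.transform import Rotation as Ro
def tgt(yaw):
    # tool y down, jaw z axis along (cos,sin,0); x = y cross z
    z=np.array([np.cos(np.radians(yaw)),np.sin(np.radians(yaw)),0]); y=np.array([0,0,-1.]); x=np.cross(y,z)
    return Ro.from_matrix(np.c_[x,y,z])
def rel(o,p,yaw=None):
    R=Ro.from_rotvec(o["orientation"]); s=R.inv().apply(np.array(p)-o["tcp_pos"])*1000
    if yaw is None: return s.round(1),None
    c=[(R.inv()*tgt(yaw+k)).as_rotvec(degrees=True) for k in (0,180)]
    return s.round(1),[w.round(1) for w in c]
def st(o):
    R=Ro.from_rotvec(o["orientation"]).as_matrix(); print("t",round(o["clock"],2),"tcp",o["tcp_pos"].round(4),"q",o["joints"].round(2),"\nx",R[:,0].round(3),"y",R[:,1].round(3),"z",R[:,2].round(3),"F",o["contact_force"].round(1),"w",round(o["grip_width"],4))
E
python3 - <<'E'
from h import *
from bench import r
o=r.get_obs(); st(o)
for p,y in (((.30,-.40,.25),0),((.43,-.0965,.22),17.4)): print(rel(o,p,y))
f=pickle.load(open("/tmp/a_top.pkl","rb"))
for uv,z in (((430,158),.0),((445,130),.25),((510,125),.25),((475,240),.05),((382,230),.05)): print(uv,onz(f,uv,z))
E
```

```text
t 0.15 tcp [ 0.2657 -0.62    0.2306] q [ 1.06  0.48  0.02  1.56 -0.01  1.11 -0.08] 
x [-0.919 -0.394  0.   ] y [-0.001  0.001 -1.   ] z [ 0.394 -0.919 -0.001] F [ 0.6 -0.3 -0.3] w 0.0852
(array([-118.2,  -19.2, -188.8]), [array([  0.1, -66.8,  -0. ]), array([0.000e+00, 1.132e+02, 1.000e-01])])
(array([-357.3,   11.1, -416.5]), [array([  0.1, -84.2,  -0.1]), array([ 0.1, 95.8,  0.1])])
(430, 158) [ 0.58121796 -0.30881586  0.        ]
(445, 130) [ 0.57437058 -0.24144581  0.25      ]
(510, 125) [ 0.58078065 -0.35433521  0.25      ]
(475, 240) [ 0.38883332 -0.37093227  0.05      ]
(382, 230) [ 0.41348646 -0.17500317  0.05      ]
```

Call:
drive_tool(
  series=[
    [-24,-4,-38,0,-8,0,85],
    [-48,-8,-76,0,-16,0,85],
    [-72,-12,-114,0,-24,0,85],
    [-96,-16,-152,0,-32,0,85],
    [-118,-19,-189,0,-40,0,85],
  ],
)

```text
clock: 0.65
tcp_pos: [0.2999, -0.3978, 0.2499]
orientation: [-0.954, 1.542, -1.539]
contact_force: [1.3, 0.1, 0.3]
grip_width: 0.0852
```

```bash
cat > n.py <<'E'
import sys
from h import *
from bench import r
o=r.get_obs(); st(o)
a=[float(v) for v in sys.argv[1:]]
print(rel(o,a[:3],a[3]))
E
python3 n.py .43 -.0965 .22 17.4
```

```text
t 0.65 tcp [ 0.2999 -0.3978  0.2499] q [ 0.97  0.18 -0.19  1.94  0.04  1.03  0.3 ] 
x [-0.445 -0.895 -0.001] y [-0.001  0.001 -1.   ] z [ 0.895 -0.445 -0.001] F [1.3 0.1 0.3] w 0.0852
(array([-327.7,   30.1,  -17.7]), [array([  0. , -43.9,  -0.1]), array([1.000e-01, 1.361e+02, 1.000e-01])])
```

Call:
drive_tool(
  series=[
    [-46,4,-3,0,-8,0,85],
    [-92,8,-5,0,-16,0,85],
    [-138,12,-8,0,-24,0,85],
    [-184,17,-10,0,-32,0,85],
    [-230,21,-12,0,-40,0,85],
  ],
)

```text
clock: 1.15
tcp_pos: [0.3917, -0.1848, 0.2289]
orientation: [-1.314, 1.03, -1.028]
contact_force: [0.0, -1.3, -0.7]
grip_width: 0.0852
```

```bash
python3 n.py .449 -.0965 .22 17.4
cat > w.py <<'E'
import sys
from h import *
from bench import r
f=r.grab_frame("wrist"); cv2.imwrite(f"pics/{sys.argv[1]}.png",f["frame"]); pickle.dump(f,open(f"/tmp/{sys.argv[1]}.pkl","wb"))
E
python3 w.py w1
```

```text
t 1.15 tcp [ 0.3917 -0.1848  0.2289] q [ 0.73  0.11 -0.46  2.08  0.06  0.97  0.48] 
x [ 0.24  -0.971 -0.001] y [-0.001  0.001 -1.   ] z [ 0.971  0.24  -0.   ] F [ 0.  -1.3 -0.7] w 0.0852
(array([-72. ,   9. ,  76.8]), [array([ 0. , -3.5, -0.1]), array([1.000e-01, 1.765e+02, 0.000e+00])])
```

View pics/w1.png

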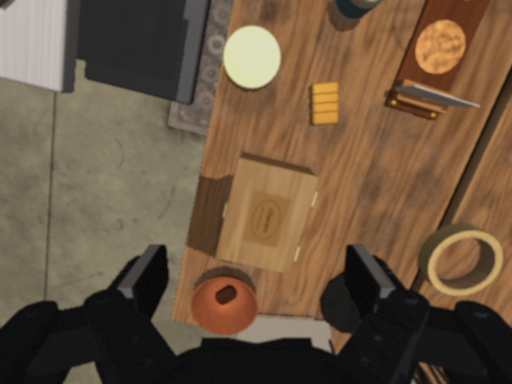

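Wrist view: wax at (325,103), nearly square to the image, mark 4 at (441,47), card holder beside it. I'll cross-check these against the top-view positions.

Run:
```python
from h import *
f=pickle.load(open("/tmp/w1.pkl","rb"))
c,a,cn=blob(f,(305,75,348,132),lambda b,h:(b[...,2]>150)&(h[...,1]>160)); print(c,a)
P=np.array([onz(f,q[0],.018)[:2]*1000 for q in cn],np.float32); print(cv2.minAreaRect(P))
c,a,cn=blob(f,(410,12,474,80),lambda b,h:(b[...,2]>150)); print(c,a,onz(f,c,.0095))
```

```text
[325.23910939 102.30203291] 1033
((451.1080017089844, -97.68742370605469), (28.15945053100586, 44.59516143798828), 17.021373748779297)
[439.6886747   46.56626506] 2075 [ 0.55580303 -0.01125536  0.0095    ]
```

```bash
python3 n.py .450 -.097 .06 17.2
```

```text
t 1.2 tcp [ 0.3947 -0.1774  0.2288] q [ 0.72  0.11 -0.47  2.08  0.05  0.97  0.49] 
x [ 0.255 -0.967 -0.004] y [ 0.001  0.004 -1.   ] z [0.967 0.255 0.002] F [ 2.6  6.7 -0.8] w 0.0848
(array([-63. , 169.1,  73.7]), [array([-0.1, -2.4, -0.2]), array([  0.3, 177.6,  -0.2])])
```

Call:
drive_tool(
  series=[
    [-32,45,37,0,-1,0,85],
    [-63,90,74,0,-2.4,0,85],
    [-63,130,74,0,-2.4,0,85],
    [-63,169,74,0,-2.4,0,85],
    [-63,169,74,0,-2.4,0,85],
  ],
)

```text
clock: 1.7
tcp_pos: [0.4472, -0.0953, 0.056]
orientation: [-1.336, 0.992, -0.976]
contact_force: [-1.3, 0.3, -0.3]
grip_width: 0.0848
```

```bash
python3 n.py .450 -.097 .002 17.2; python3 w.py w2
```

```text
t 1.7 tcp [ 0.4472 -0.0953  0.056 ] q [ 0.46  0.43 -0.45  2.17  0.32  0.61  0.08] 
x [ 0.297 -0.955 -0.008] y [-0.007  0.006 -1.   ] z [ 0.955  0.297 -0.005] F [-1.3  0.3 -0.3] w 0.0848
(array([ 2.9, 54. ,  2.4]), [array([ 0.3,  0.1, -0.5]), array([  -0.7, -179.9,   -0.5])])
```

View pics/w2.png

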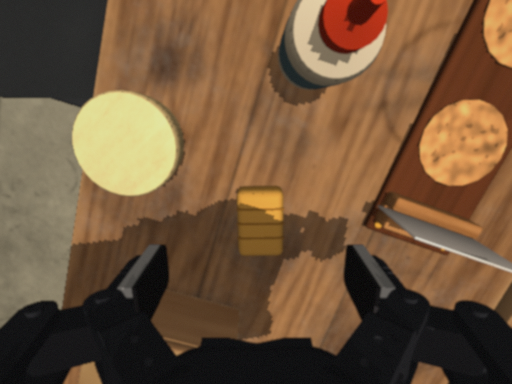

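The wax sits at (260,220), centred between the fingers. Descend and grip.

Call:
drive_tool(
  series=[
    [3,28,2,0,0,-0.5,85],
    [3,53,2,0,0,-0.5,85],
    [3,53,2,0,0,-0.5,60],
    [3,53,2,0,0,-0.5,20],
    [3,53,2,0,0,-0.5,20],
  ],
  squeeze=40,
)

```text
clock: 2.25
tcp_pos: [0.4515, -0.0987, 0.0059]
orientation: [-1.34, 0.985, -0.987]
contact_force: [0.7, -0.2, 0.8]
grip_width: 0.0434
```

Call:
drive_tool(
  series=[
    [0,0,0,0,0,0,20],
    [0,0,0,0,0,0,20],
    [0,0,0,0,0,0,20],
    [0,0,0,0,0,0,20],
  ],
)

```text
clock: 2.65
tcp_pos: [0.4526, -0.0992, 0.0073]
orientation: [-1.339, 0.983, -0.989]
contact_force: [-1.3, -0.7, 11.6]
grip_width: 0.0289
```

Call:
drive_tool(
  series=[
    [0,-30,0,0,0,0,20],
    [0,-70,0,0,0,0,20],
    [0,-110,0,0,0,0,20],
    [0,-150,0,0,0,0,20],
    [0,-150,0,0,0,0,20],
  ],
)

```text
clock: 3.15
tcp_pos: [0.4558, -0.0989, 0.1626]
orientation: [-1.335, 0.975, -0.997]
contact_force: [-0.3, -0.3, -1.0]
grip_width: 0.029
```

```bash
python3 w.py w3; python3 n.py .564 .2141 .157 2.5
```

```text
t 3.2 tcp [ 0.4542 -0.099   0.1602] q [ 0.54  0.26 -0.54  2.09  0.19  0.82  0.19] 
x [ 0.295 -0.956  0.008] y [ 0.008 -0.006 -1.   ] z [0.956 0.295 0.005] F [-0.1  0.3 -1.3] w 0.0286
(array([-266.8,    2. ,  197.1]), [array([-0.4, 14.6,  0.4]), array([   0.6, -165.4,    0.5])])
```

View pics/w3.png

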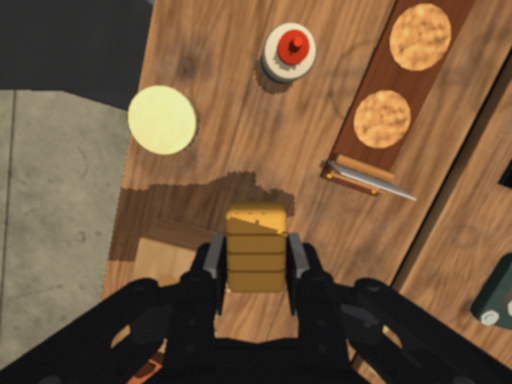

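Run:
```python
from h import *
from bench import r
o=r.get_obs(); f=pickle.load(open("/tmp/w3.pkl","rb")); R=Ro.from_rotvec(o["orientation"])
for v in (203,290,):
    p=onz(f,(257,v),.1626+.011); print(v,p, R.inv().apply(p-np.array([.4558,-.0989,.1626])).round(4))
p=onz(f,(257,225),.1626+.011);print(R.inv().apply(p-np.array([.4558,-.0989,.1626])).round(4))
for uv,z in (((294,46),.09),((406-10,118),.0095),((420,36),.0095)): print(uv,onz(f,uv,z))
```

```text
203 [ 0.44844385 -0.07149756  0.1736    ] [-0.0283 -0.0112  0.0011]
290 [ 0.4622355  -0.11596258  0.1736    ] [ 0.0183 -0.0108  0.0012]
[-0.0173 -0.0111  0.0011]
(294, 46) [0.44920312 0.00989863 0.09      ]
(396, 118) [ 0.56877403 -0.00613634  0.0095    ]
(420, 36) [0.55885511 0.0645252  0.0095    ]
```

Call:
drive_tool(
  series=[
    [-43,-4,32,0,3,0,20],
    [-86,-8,65,0,6,0,20],
    [-129,-8,97,0,9,0,20],
    [-172,-8,130,0,12,0,20],
    [-215,-8,162,0,14.5,0,20],
  ],
)

```text
clock: 3.7
tcp_pos: [0.5385, 0.1369, 0.1659]
orientation: [-1.231, 1.169, -1.185]
contact_force: [2.1, -0.2, -0.6]
grip_width: 0.029
```

```bash
python3 n.py .564 .210 .03 2.5
```

```text
t 3.7 tcp [0.5385 0.1369 0.1659] q [ 0.07  0.41 -0.55  1.88  0.27  0.92 -0.56] 
x [ 0.044 -0.999  0.008] y [ 0.006 -0.007 -1.   ] z [0.999 0.044 0.005] F [ 2.1 -0.2 -0.6] w 0.029
(array([-73. , 135.5,  27.9]), [array([-0.3,  0. ,  0.4]), array([   0.7, -180. ,    0.5])])
```

Call:
drive_tool(
  series=[
    [-45,0,18,0,0,0,20],
    [-73,30,28,0,0,0,20],
    [-73,75,28,0,0,0,20],
    [-73,115,28,0,0,0,20],
    [-73,133,28,0,0,0,20],
  ],
)

```text
clock: 4.2
tcp_pos: [0.5605, 0.2086, 0.027]
orientation: [-1.24, 1.173, -1.183]
contact_force: [0.0, -0.2, 0.1]
grip_width: 0.0289
```

Call:
drive_tool(
  series=[
    [0,0,0,0,0,0,20],
    [0,0,0,0,0,0,20],
  ],
)

```text
clock: 4.4
tcp_pos: [0.559, 0.2081, 0.0256]
orientation: [-1.243, 1.174, -1.182]
contact_force: [-0.6, 0.2, -0.2]
grip_width: 0.0289
```

```bash
python3 n.py .564 .210 .017 2.5; python3 w.py w4;python3 -c "
from h import *
from bench import r
f=r.grab_frame('side');cv2.imwrite('pics/s4.png',cv2.resize(f['frame'][150:260,160:370],None,fx=3.8,fy=3.8))"
```

```text
t 4.4 tcp [0.559  0.2081 0.0256] q [-0.12  0.66 -0.46  1.86  0.43  0.74 -0.78] 
x [ 0.045 -0.999  0.012] y [-0.005 -0.012 -1.   ] z [ 0.999  0.045 -0.006] F [-0.6  0.2 -0.2] w 0.0289
(array([-1.8,  8.5,  5.1]), [array([0.3, 0.1, 0.7]), array([   1.1, -179.9,   -0.5])])
```

View pics/w4.png

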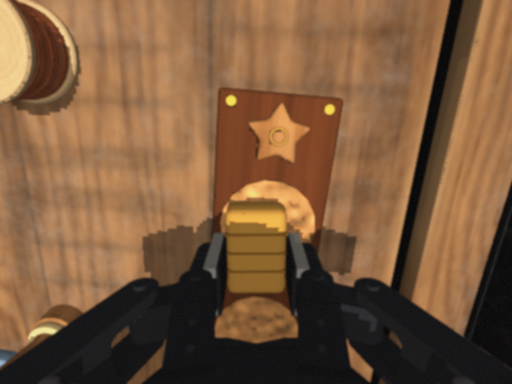

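View pics/s4.png

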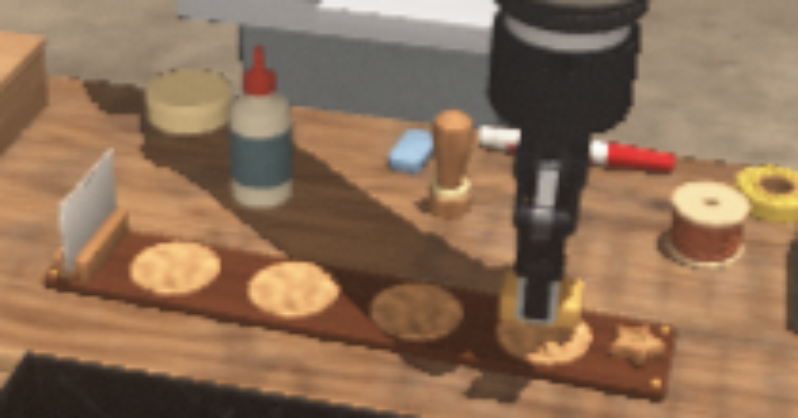

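Call:
drive_tool(
  series=[
    [-2,0,5,0.3,0,0.7,20],
    [-2,5,5,0.3,0,0.7,20],
    [-2,9,5,0.3,0,0.7,20],
    [-2,9,5,0.3,0,0.7,20],
  ],
)

```text
clock: 4.9
tcp_pos: [0.5655, 0.2107, 0.0183]
orientation: [-1.227, 1.175, -1.176]
contact_force: [0.7, -0.1, -0.8]
grip_width: 0.0286
```

```bash
python3 n.py .564 .210 .017 2.5
```

```text
t 4.9 tcp [0.5655 0.2107 0.0183] q [-0.12  0.67 -0.46  1.85  0.44  0.71 -0.78] 
x [ 0.045 -0.999 -0.002] y [ 0.003  0.002 -1.   ] z [0.999 0.045 0.003] F [ 0.7 -0.1 -0.8] w 0.0286
(array([ 0.6,  1.3, -1.5]), [array([-0.2,  0.1, -0.1]), array([-1.000e-01, -1.799e+02,  3.000e-01])])
```

Call:
drive_tool(
  series=[
    [1,2,-2,0,0,0,20],
    [1,3,-2,0,0,0,20],
    [1,3,-2,0,0,0,20],
  ],
)

```text
clock: 5.2
tcp_pos: [0.5644, 0.2102, 0.0169]
orientation: [-1.225, 1.173, -1.177]
contact_force: [-0.9, -0.9, 11.3]
grip_width: 0.029
```

Call:
drive_tool(
  series=[
    [0,0,0,0,0,0,45],
    [0,0,0,0,0,0,60],
    [0,0,0,0,0,0,85],
    [0,0,0,0,0,0,85],
    [0,-30,0,0,0,0,85],
  ],
)

```text
clock: 5.7
tcp_pos: [0.5614, 0.2086, 0.0436]
orientation: [-1.232, 1.177, -1.176]
contact_force: [-0.1, -0.1, 0.8]
grip_width: 0.085
```

Call:
drive_tool(
  series=[
    [0,-50,0,0,0,0,85],
    [0,-100,0,0,0,0,85],
    [0,-150,0,0,0,0,85],
    [0,-150,0,0,0,0,85],
  ],
)

```text
clock: 6.1
tcp_pos: [0.5653, 0.2111, 0.201]
orientation: [-1.22, 1.171, -1.178]
contact_force: [1.8, 0.4, 0.8]
grip_width: 0.0848
```

```bash
python3 n.py .44 .2997 .15 10; python3 w.py w5
```

```text
t 6.1 tcp [0.5653 0.2111 0.201 ] q [-0.03  0.44 -0.57  1.74  0.28  1.03 -0.65] 
x [ 0.045 -0.999 -0.004] y [ 0.01   0.004 -1.   ] z [0.999 0.045 0.01 ] F [1.8 0.4 0.8] w 0.0848
(array([ -93.9,   50.2, -121.7]), [array([-0.6, -7.4, -0.2]), array([  0.3, 172.6,  -0.9])])
```

View pics/w5.png

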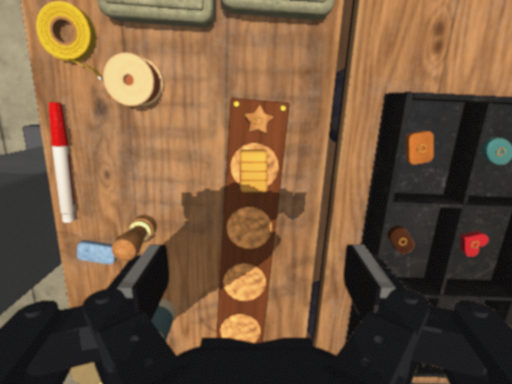

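The wax is released on mark 1 at about (254,170); the mark centre is near (255,165). Measuring the offset, plus spool and stamp.

Run:
```python
from h import *
f=pickle.load(open("/tmp/w5.pkl","rb"))
print("wax", onz(f,(254.5,151),.0275),onz(f,(254,192),.0185), onz(f,(254,170.5),.0275))
c,a,cn=blob(f,(95,45,170,112),lambda b,h:(b[...,2]>195)&(h[...,1]<135)); (mc,rad)=cv2.minEnclosingCircle(cn); p=onz(f,c,.036); print("spool",c,a,mc,rad,p,onz(f,mc,.036),"D",2*np.linalg.norm(onz(f,(mc[0]+rad,mc[1]),.036)-onz(f,mc,.036)))
x0,y0,x1,y1=70,210,170,275
cv2.imwrite("pics/w5z.png",np.hstack([cv2.resize(f["frame"][210:270,100:165],None,fx=6,fy=6),cv2.resize(f["frame"][140:200,222:287],None,fx=6,fy=6)]))
m=[onz(f,u,.0095) for u in ((255,165),(249,228),(245,282))];print(m)
```

```text
wax [0.56527155 0.23392864 0.0275    ] [0.56684156 0.18631164 0.0185    ] [0.56565381 0.21300609 0.0275    ]
spool [128.71992569  77.72828611] 2153 (130.54405212402344, 73.87194061279297) 31.2319393157959 [0.44266885 0.29988247 0.036     ] [0.44464772 0.30340238 0.036     ] D 0.05901306661497654
[array([0.56673894, 0.21531647, 0.0095    ]), array([0.56295995, 0.13838574, 0.0095    ]), array([0.56075441, 0.06408817, 0.0095    ])]
```

View pics/w5z.png

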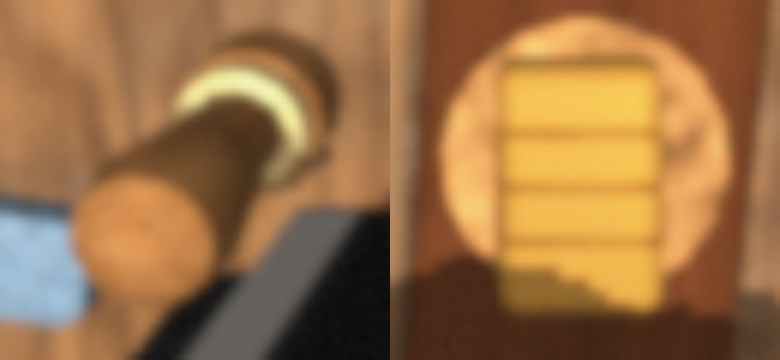

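```bash
python3 - <<'E'
from h import *
f=pickle.load(open("/tmp/w5.pkl","rb"))
print("wax",onz(f,(254.5,170.8),.0275),"mark",onz(f,(254.9,166),.0095),"stamp top",onz(f,(123.8,250),.072),"D",onz(f,(112.1,250),.072)-onz(f,(135.5,250),.072))
E
python3 n.py .4412 .2998 .06 10
```

```text
wax [0.56620221 0.21270135 0.0275    ] mark [0.56667721 0.21416841 0.0095    ] stamp top [0.43962727 0.13697039 0.072     ] D [-0.02307177 -0.00092885  0.        ]
t 6.15 tcp [0.5637 0.2099 0.1974] q [-0.03  0.45 -0.57  1.75  0.28  1.02 -0.65] 
x [ 0.045 -0.999 -0.002] y [ 0.005  0.002 -1.   ] z [0.999 0.045 0.005] F [-0.2 -0.3 -0.8] w 0.0853
(array([ -95.1,  137. , -119.1]), [array([-0.3, -7.4, -0.1]), array([ 1.000e-01,  1.726e+02, -5.000e-01])])
```

Call:
drive_tool(
  series=[
    [-32,10,-40,0,-6,0,85],
    [-64,20,-80,0,-12,0,85],
    [-95,50,-119,0,-17.4,0,85],
    [-95,95,-119,0,-17.4,0,85],
    [-95,125,-119,0,-17.4,0,85],
  ],
)

```text
clock: 6.65
tcp_pos: [0.4373, 0.3, 0.0687]
orientation: [-1.355, 0.945, -0.946]
contact_force: [1.1, -1.1, 0.3]
grip_width: 0.0853
```

Call:
drive_tool(
  series=[
    [0,0,0,0,0,0,85],
    [0,0,0,0,0,0,85],
  ],
)

```text
clock: 6.85
tcp_pos: [0.436, 0.2995, 0.0676]
orientation: [-1.358, 0.946, -0.944]
contact_force: [0.2, -0.1, 1.2]
grip_width: 0.085
```

```bash
python3 n.py .4412 .2998 .004 20; python3 w.py w6
```

```text
t 6.85 tcp [0.436  0.2995 0.0676] q [-0.24  0.54 -0.61  2.    0.45  0.74 -0.76] 
x [ 0.347 -0.938  0.   ] y [-0.002 -0.001 -1.   ] z [ 0.938  0.347 -0.002] F [ 0.2 -0.1  1.2] w 0.085
(array([ 1.5, 63.6,  5.2]), [array([0.1, 0.3, 0. ]), array([   0. , -179.7,   -0.2])])
```

View pics/w6.png

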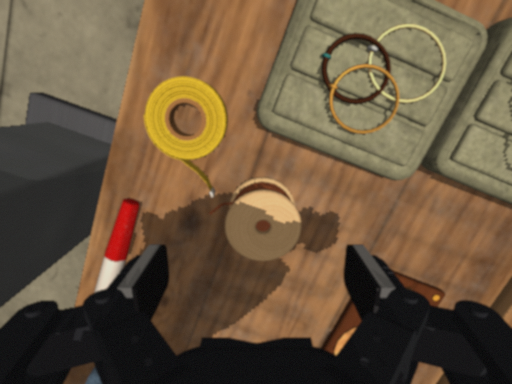

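Call:
drive_tool(
  series=[
    [1,20,5,0,0,0,85],
    [1,42,5,0,0,0,85],
    [1,64,5,0,0,0,85],
    [1,64,5,0,0,0,60],
    [1,64,5,0,0,0,35],
  ],
)

```text
clock: 7.4
tcp_pos: [0.4434, 0.3014, 0.0063]
orientation: [-1.353, 0.945, -0.946]
contact_force: [0.0, 0.3, 1.3]
grip_width: 0.0586
```

Call:
drive_tool(
  series=[
    [0,0,0,0,0,0,35],
    [0,0,0,0,0,0,35],
    [0,0,0,0,0,0,35],
  ],
)

```text
clock: 7.7
tcp_pos: [0.4447, 0.3023, 0.0081]
orientation: [-1.35, 0.943, -0.947]
contact_force: [-0.7, -1.2, 7.8]
grip_width: 0.0446
```

Call:
drive_tool(
  series=[
    [0,-10,0,0,0,0,35],
    [0,-30,0,0,0,0,35],
    [0,-60,0,0,0,0,35],
    [0,-60,0,0,0,0,35],
  ],
)

```text
clock: 8.1
tcp_pos: [0.4463, 0.304, 0.0722]
orientation: [-1.344, 0.941, -0.948]
contact_force: [0.4, 2.1, -0.5]
grip_width: 0.0444
```

```bash
python3 n.py .5605 .1392 .1 2.5; python3 w.py w7;python3 -c "
from h import *
from bench import r
f=r.grab_frame('side');cv2.imwrite('pics/s7.png',cv2.resize(f['frame'][150:260,250:460],None,fx=3.8,fy=3.8))"
```

```text
t 8.1 tcp [0.4463 0.304  0.0722] q [-0.23  0.54 -0.61  1.98  0.45  0.74 -0.76] 
x [ 0.345 -0.939 -0.003] y [ 0.01   0.007 -1.   ] z [0.939 0.345 0.012] F [ 0.4  2.1 -0.5] w 0.0444
(array([194. , -27.8,  50.7]), [array([-0.7, 17.7, -0.3]), array([  -0.4, -162.3,    0.9])])
```

View pics/w7.png

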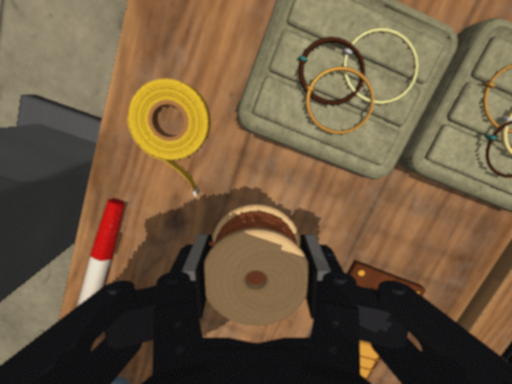

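View pics/s7.png

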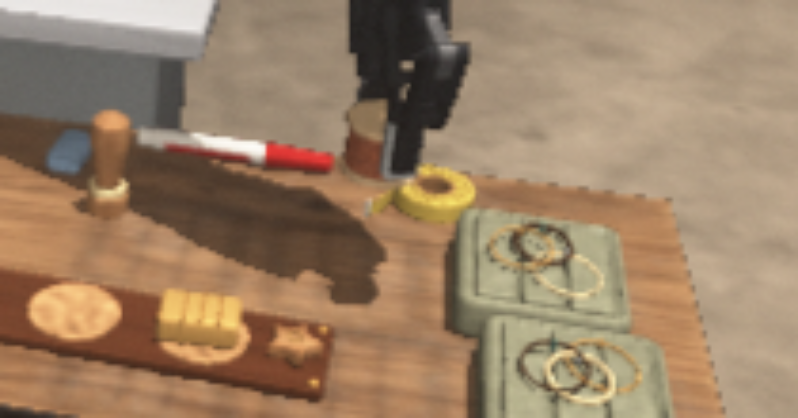

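Run:
```python
from h import *
from bench import r
o=r.get_obs(); f=pickle.load(open("/tmp/w7.pkl","rb")); R=Ro.from_rotvec(o["orientation"])
for uv in ((256,278),(205,278),(308,278),(256,325),(256,232)):
    p=onz(f,uv,.100); print(uv,p, R.inv().apply(p-o["tcp_pos"]).round(4))
```

```text
(256, 278) [0.44676867 0.30356127 0.1       ] [-0.0007 -0.0308  0.0024]
(205, 278) [0.4260217  0.29610548 0.1       ] [-0.0008 -0.0309 -0.0197]
(308, 278) [0.46801808 0.31119763 0.1       ] [-0.0005 -0.0306  0.0249]
(256, 325) [0.45523608 0.28054468 0.1       ] [ 0.0239 -0.0308  0.0024]
(256, 232) [0.43928266 0.3239102  0.1       ] [-0.0223 -0.0307  0.0023]
```

Call:
drive_tool(
  series=[
    [30,-20,8,0,3,0,35],
    [72,-30,19,0,7,0,35],
    [114,-30,30,0,11,0,35],
    [156,-30,41,0,15,0,35],
    [194,-30,51,0,17.7,0,35],
  ],
)

```text
clock: 8.7
tcp_pos: [0.5599, 0.1351, 0.0986]
orientation: [-1.221, 1.177, -1.18]
contact_force: [0.2, 0.8, 0.1]
grip_width: 0.0449
```

Call:
drive_tool(
  series=[
    [0,0,0,0,0,0,35],
    [0,0,0,0,0,0,35],
  ],
)

```text
clock: 8.9
tcp_pos: [0.5596, 0.1336, 0.0976]
orientation: [-1.222, 1.18, -1.182]
contact_force: [-0.1, 0.5, 0.5]
grip_width: 0.0446
```

```bash
python3 n.py .5605 .1392 .03 2.5
```

```text
t 8.9 tcp [0.5596 0.1336 0.0976] q [ 0.06  0.53 -0.52  1.89  0.35  0.82 -0.61] 
x [ 0.037 -0.999 -0.002] y [ 0.004  0.002 -1.   ] z [0.999 0.037 0.004] F [-0.1  0.5  0.5] w 0.0446
(array([-5.4, 67.6,  0.9]), [array([-0.2, -0.4, -0.1]), array([  0.2, 179.6,  -0.3])])
```

Call:
drive_tool(
  series=[
    [-5,15,0,0,0,0,35],
    [-5,40,0,0,0,0,35],
    [-5,60,0,0,0,0,35],
    [-5,70,0,0,0,0,35],
    [-5,70,0,0,0,0,35],
  ],
)

```text
clock: 9.4
tcp_pos: [0.5575, 0.14, 0.0256]
orientation: [-1.226, 1.181, -1.178]
contact_force: [0.5, 0.3, -1.1]
grip_width: 0.0443
```

```bash
python3 n.py .5600 .1392 .0165 2.5
```

```text
t 9.4 tcp [0.5575 0.14   0.0256] q [ 0.01  0.63 -0.47  1.92  0.43  0.69 -0.68] 
x [ 0.04  -0.999 -0.002] y [-0.     0.002 -1.   ] z [ 0.999  0.04  -0.   ] F [ 0.5  0.3 -1.1] w 0.0443
(array([0.9, 9.1, 2.5]), [array([ 0. , -0.2, -0.1]), array([  0.2, 179.8,   0. ])])
```

Call:
drive_tool(
  series=[
    [1,5,2,0,0,0,35],
    [1,9,2,0,0,0,35],
    [1,10,2,0,0,0,35],
    [1,10,2,0,0,0,35],
  ],
)

```text
clock: 9.8
tcp_pos: [0.56, 0.1399, 0.0175]
orientation: [-1.225, 1.18, -1.179]
contact_force: [-6.3, -1.1, 13.2]
grip_width: 0.0444
```

Call:
drive_tool(
  series=[
    [0,0,0,0,0,0,55],
    [0,0,0,0,0,0,70],
    [0,0,0,0,0,0,85],
    [0,0,0,0,0,0,85],
    [0,-30,0,0,0,0,85],
  ],
)

```text
clock: 10.3
tcp_pos: [0.5572, 0.1386, 0.0445]
orientation: [-1.232, 1.184, -1.177]
contact_force: [-0.1, 0.1, -0.1]
grip_width: 0.0852
```

Call:
drive_tool(
  series=[
    [0,-50,0,0,0,0,85],
    [0,-100,0,0,0,0,85],
    [0,-150,0,0,0,0,85],
    [0,-150,0,0,0,0,85],
  ],
)

```text
clock: 10.7
tcp_pos: [0.562, 0.1405, 0.2017]
orientation: [-1.221, 1.176, -1.18]
contact_force: [0.8, 0.3, -0.3]
grip_width: 0.0847
```

```bash
python3 n.py .438 .135 .15 10; python3 w.py w8
```

```text
t 10.7 tcp [0.562  0.1405 0.2017] q [ 0.1   0.41 -0.58  1.79  0.26  1.01 -0.54] 
x [ 0.04  -0.999 -0.003] y [ 0.006  0.004 -1.   ] z [0.999 0.04  0.007] F [ 0.8  0.3 -0.3] w 0.0847
(array([   0.7,   50.8, -124.5]), [array([-0.4, -7.7, -0.2]), array([  0.2, 172.3,  -0.6])])
```

View pics/w8.png

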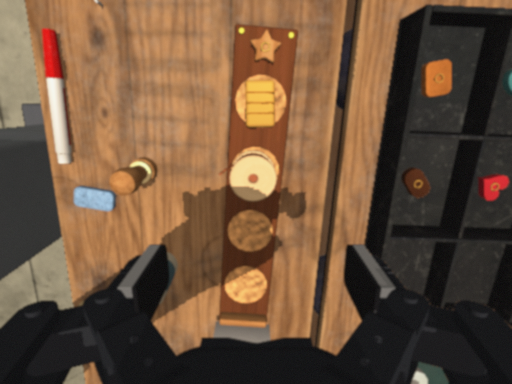

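The spool is on mark 2, with its hole at (253,178). The stamp top is near (122,181).

Run:
```python
from h import *
f=pickle.load(open("/tmp/w8.pkl","rb"))
print("spool",onz(f,(253,178),.0455),"wax",onz(f,(260.5,104),.0275),"mark1",onz(f,(261,101.5),.0095),"m3",onz(f,(249.5,231),.0095),"m4",onz(f,(245.5,285),.0095))
cv2.imwrite("pics/w8z.png",cv2.resize(f["frame"][145:215,70:170],None,fx=7,fy=7))
```

```text
spool [0.56090625 0.13835474 0.0455    ] wax [0.5656796 0.2107507 0.0275   ] mark1 [0.56647566 0.21315352 0.0095    ] m3 [0.55939612 0.06346724 0.0095    ] m4 [ 0.55686225 -0.01148464  0.0095    ]
```

View pics/w8z.png

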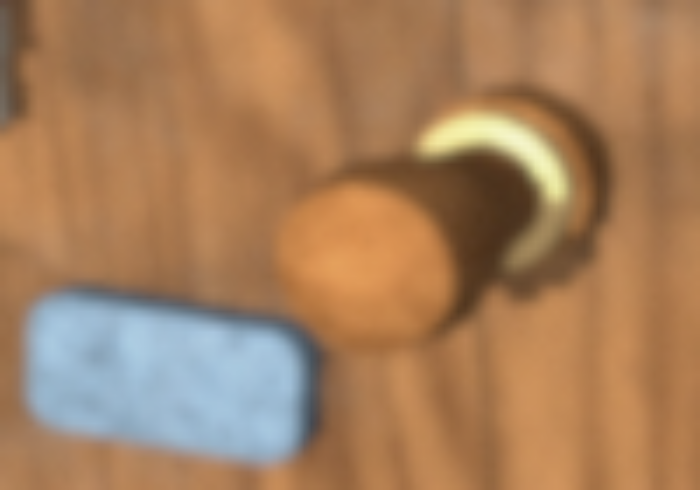

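```bash
python3 - <<'E'
from h import *
f=pickle.load(open("/tmp/w8.pkl","rb"))
print("top",onz(f,(122.1,182.6),.071),"foot",onz(f,(142,171),.022))
E
python3 n.py .438 .135 .11 8
```

```text
top [0.43894511 0.13563289 0.071     ] foot [0.44010582 0.13558558 0.022     ]
t 10.75 tcp [0.5603 0.1394 0.1982] q [ 0.1   0.41 -0.58  1.8   0.26  1.01 -0.54] 
x [ 0.04  -0.999 -0.002] y [ 0.002  0.002 -1.   ] z [0.999 0.04  0.002] F [-0.  -0.1 -1.2] w 0.0849
(array([  -0.3,   88. , -122.5]), [array([-0.1, -5.7, -0.1]), array([  0.2, 174.3,  -0.2])])
```

Call:
drive_tool(
  series=[
    [0,10,-45,0,-2,0,85],
    [0,25,-90,0,-4,0,85],
    [0,60,-123,0,-5.7,0,85],
    [0,88,-123,0,-5.7,0,85],
    [0,88,-123,0,-5.7,0,85],
  ],
)

```text
clock: 11.25
tcp_pos: [0.4336, 0.133, 0.1063]
orientation: [-1.277, 1.11, -1.102]
contact_force: [1.3, -0.8, -0.1]
grip_width: 0.0854
```

```bash
python3 n.py .438 .1355 .03 8; python3 w.py w9
```

```text
t 11.25 tcp [0.4336 0.133  0.1063] q [ 0.09  0.36 -0.61  2.14  0.31  0.73 -0.59] 
x [ 0.14 -0.99 -0.  ] y [-0.006 -0.001 -1.   ] z [ 0.99   0.14  -0.006] F [ 1.3 -0.8 -0.1] w 0.0854
(array([-1.8, 76.3,  5.2]), [array([ 0.4,  0. , -0. ]), array([  -0. , -180. ,   -0.6])])
```

View pics/w9.png

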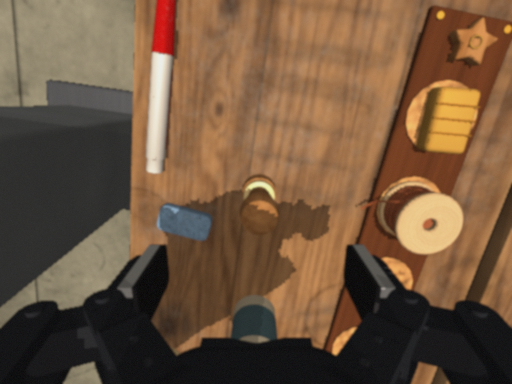

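Call:
drive_tool(
  series=[
    [-2,25,5,0.4,0,0,85],
    [-2,52,5,0.4,0,0,85],
    [-2,76,5,0.4,0,0,75],
    [-2,76,5,0.4,0,0,40],
    [-2,76,5,0.4,0,0,15],
  ],
)

```text
clock: 11.8
tcp_pos: [0.4413, 0.1373, 0.0331]
orientation: [-1.267, 1.103, -1.107]
contact_force: [0.4, -0.2, -0.2]
grip_width: 0.0474
```

Call:
drive_tool(
  series=[
    [0,0,0,0,0,0,15],
    [0,0,0,0,0,0,15],
    [0,0,0,0,0,0,15],
    [0,0,0,0,0,0,15],
  ],
)

```text
clock: 12.2
tcp_pos: [0.4428, 0.1379, 0.0345]
orientation: [-1.264, 1.102, -1.108]
contact_force: [0.2, -1.1, 6.4]
grip_width: 0.023
```

```bash
python3 n.py .5575 .0644 .11 2.5; python3 w.py w10
```

```text
t 12.2 tcp [0.4428 0.1379 0.0345] q [-0.    0.49 -0.52  2.17  0.45  0.57 -0.72] 
x [ 0.139 -0.99  -0.002] y [ 0.008  0.003 -1.   ] z [0.99  0.139 0.008] F [ 0.2 -1.1  6.4] w 0.023
(array([ 88.6, -74.9, 104. ]), [array([-0.5,  5.5, -0.1]), array([  -0.2, -174.5,    0.7])])
```

View pics/w10.png

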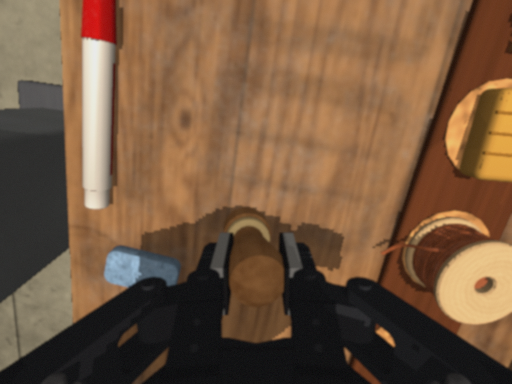

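```bash
python3 - <<'E'
from h import *
from bench import r
o=r.get_obs(); f=pickle.load(open("/tmp/w10.pkl","rb")); R=Ro.from_rotvec(o["orientation"])
for uv in ((256,280),(256,305)):
    p=onz(f,uv,.072); print(uv,p, R.inv().apply(p-np.array([.4428,.1379,.0345])).round(4))
E
python3 n.py .5575 .0644 .12 2.5
```

```text
(256, 280) [0.44260698 0.14289476 0.072     ] [-0.0051 -0.0375  0.0008]
(256, 305) [0.44423779 0.13130471 0.072     ] [ 0.0066 -0.0375  0.0008]
t 12.25 tcp [0.4428 0.138  0.0345] q [-0.    0.49 -0.52  2.17  0.45  0.57 -0.72] 
x [ 0.139 -0.99  -0.002] y [ 0.008  0.003 -1.   ] z [0.99  0.139 0.008] F [ 0.5 -0.   6.8] w 0.0228
(array([ 88.6, -84.9, 104.1]), [array([-0.5,  5.5, -0.1]), array([  -0.2, -174.5,    0.7])])
```

Call:
drive_tool(
  series=[
    [0,-25,0,0,0,0,15],
    [0,-60,0,0,0,0,15],
    [0,-85,5,0,0,0,15],
    [20,-85,40,0,2,0,15],
    [45,-85,70,0,4,0,15],
  ],
)

```text
clock: 12.75
tcp_pos: [0.5194, 0.1036, 0.122]
orientation: [-1.231, 1.15, -1.16]
contact_force: [0.8, 0.2, -1.5]
grip_width: 0.0233
```

```bash
python3 n.py .5575 .0644 .11 2.5; python3 w.py w11
```

```text
t 12.75 tcp [0.5194 0.1036 0.122 ] q [ 0.15  0.43 -0.57  1.98  0.32  0.81 -0.53] 
x [ 0.071 -0.997 -0.003] y [ 0.011  0.004 -1.   ] z [0.997 0.071 0.012] F [ 0.8  0.2 -1.5] w 0.0233
(array([41.8, 12.3, 35.1]), [array([-0.7,  1.6, -0.2]), array([  -0.3, -178.4,    1. ])])
```

View pics/w11.png

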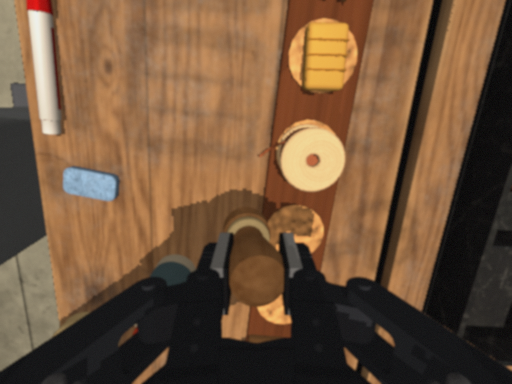

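Call:
drive_tool(
  series=[
    [21,0,18,0,1,0,15],
    [43,0,35,-0.5,1.6,0,15],
    [43,25,35,-0.5,1.6,0,15],
    [43,50,35,-0.5,1.6,0,15],
    [43,67,35,-0.5,1.6,0,15],
  ],
)

```text
clock: 13.3
tcp_pos: [0.5629, 0.0565, 0.0538]
orientation: [-1.22, 1.183, -1.186]
contact_force: [-0.3, -1.2, -0.6]
grip_width: 0.0231
```

Call:
drive_tool(
  series=[
    [0,0,0,0,0,0,15],
    [0,0,0,0,0,0,15],
  ],
)

```text
clock: 13.5
tcp_pos: [0.5626, 0.0565, 0.054]
orientation: [-1.22, 1.183, -1.186]
contact_force: [0.2, 0.1, -0.2]
grip_width: 0.0232
```

```bash
python3 n.py .557 .0634 .0435 2.5; python3 w.py w12
```

```text
t 13.5 tcp [0.5626 0.0565 0.054 ] q [ 0.17  0.58 -0.49  1.93  0.4   0.73 -0.52] 
x [ 0.032 -0.999 -0.001] y [ 0.004  0.002 -1.   ] z [0.999 0.032 0.004] F [ 0.2  0.1 -0.2] w 0.0232
(array([-7.1, 10.5, -5.4]), [array([-0.2, -0.7, -0.1]), array([ 1.000e-01,  1.793e+02, -3.000e-01])])
```

View pics/w12.png

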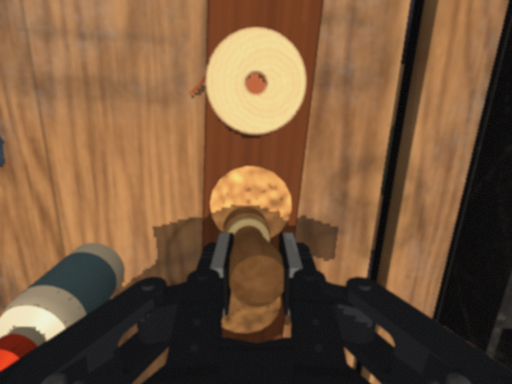

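Call:
drive_tool(
  series=[
    [-4,0,-3,0,-0.4,0,15],
    [-7,0,-5,0,-0.7,0,15],
    [-7,0,-5,0,-0.7,0,15],
    [-7,0,-5,0,-0.7,0,15],
  ],
)

```text
clock: 13.95
tcp_pos: [0.5581, 0.0637, 0.0551]
orientation: [-1.225, 1.173, -1.178]
contact_force: [-0.3, 0.2, -0.4]
grip_width: 0.023
```

```bash
python3 n.py .557 .0634 .0435 2.5; python3 w.py w13;python3 -c "
from h import *
from bench import r
f=r.grab_frame('side');cv2.imwrite('pics/s13.png',cv2.resize(f['frame'][150:260,160:370],None,fx=3.8,fy=3.8))"
```

```text
t 13.95 tcp [0.5581 0.0637 0.0551] q [ 0.16  0.57 -0.49  1.94  0.4   0.72 -0.53] 
x [ 0.045 -0.999 -0.001] y [ 0.006  0.002 -1.   ] z [0.999 0.045 0.006] F [-0.3  0.2 -0.4] w 0.023
(array([ 0.3, 11.6, -1.1]), [array([-0.3,  0.1, -0.1]), array([-1.000e-01, -1.799e+02,  5.000e-01])])
```

View pics/w13.png

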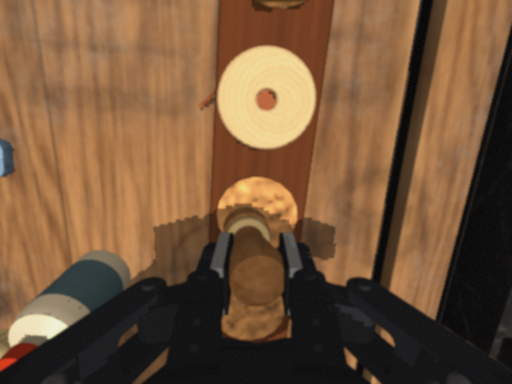

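View pics/s13.png

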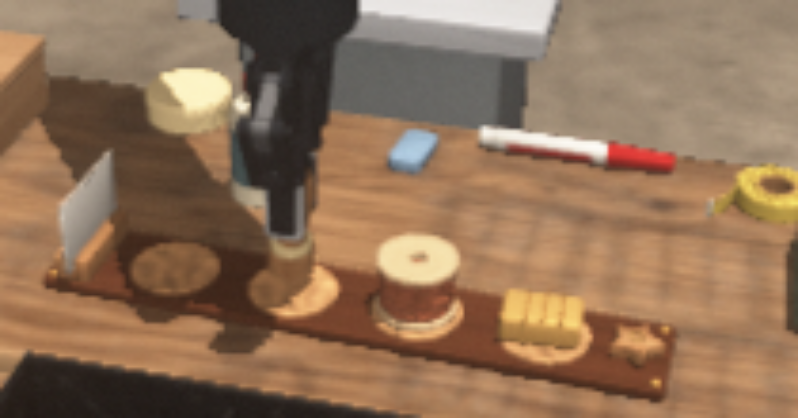

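Call:
drive_tool(
  series=[
    [0,5,-1,0,0,0,15],
    [0,10,-1,0,0,0,15],
    [0,13,-1,0,0,0,15],
    [0,13,-1,0,0,0,15],
  ],
)

```text
clock: 14.45
tcp_pos: [0.557, 0.0638, 0.0437]
orientation: [-1.226, 1.173, -1.179]
contact_force: [-8.8, -0.4, 25.1]
grip_width: 0.0231
```

```bash
python3 n.py .557 .0634 .0435 2.5
```

```text
t 14.45 tcp [0.557  0.0638 0.0437] q [ 0.15  0.59 -0.48  1.95  0.41  0.7  -0.54] 
x [ 0.045 -0.999 -0.   ] y [ 0.005  0.    -1.   ] z [0.999 0.045 0.005] F [-8.8 -0.4 25.1] w 0.0231
(array([ 0.4,  0.2, -0. ]), [array([-0.3,  0.1, -0. ]), array([  -0. , -179.9,    0.4])])
```

Call:
drive_tool(
  series=[
    [0,0,0,0,0,0,30],
    [0,0,0,0,0,0,50],
    [0,0,0,0,0,0,75],
    [0,0,0,0,0,0,85],
    [0,-20,0,0,0,0,85],
  ],
)

```text
clock: 14.95
tcp_pos: [0.5549, 0.0632, 0.0614]
orientation: [-1.23, 1.176, -1.176]
contact_force: [0.0, 0.3, 0.5]
grip_width: 0.0843
```

Call:
drive_tool(
  series=[
    [0,-45,0,0,0,0,85],
    [0,-90,0,0,0,0,85],
    [0,-135,0,0,0,0,85],
    [0,-135,0,0,0,0,85],
  ],
)

```text
clock: 15.35
tcp_pos: [0.5586, 0.0644, 0.2024]
orientation: [-1.221, 1.169, -1.181]
contact_force: [-0.2, -0.1, 0.3]
grip_width: 0.0848
```

```bash
python3 n.py .4475 .0115 .14 5; python3 w.py w14
```

```text
t 15.35 tcp [0.5586 0.0644 0.2024] q [ 0.24  0.38 -0.59  1.84  0.25  0.99 -0.4 ] 
x [ 0.044 -0.999 -0.001] y [ 0.01   0.001 -1.   ] z [0.999 0.044 0.01 ] F [-0.2 -0.1  0.3] w 0.0848
(array([  48. ,   61.2, -114. ]), [array([-0.6, -2.5, -0. ]), array([  0. , 177.5,  -0.9])])
```

View pics/w14.png

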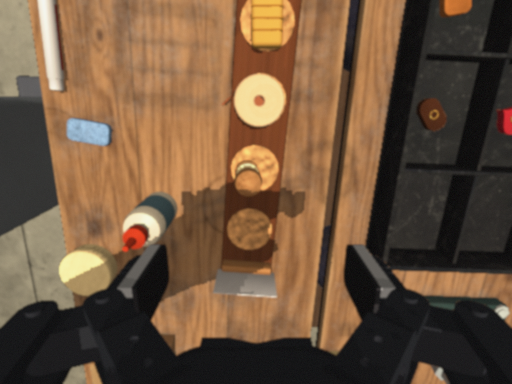

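The stamp stands on mark 3, its top near (248,183). The bottle is at (148,222).

Run:
```python
from h import *
f=pickle.load(open("/tmp/w14.pkl","rb"))
cv2.imwrite("pics/w14z.png",np.hstack([cv2.resize(f["frame"][140:220,210:290],None,fx=4.9,fy=4.9),cv2.resize(f["frame"][185:265,110:190],None,fx=4.9,fy=4.9)]))
```

```text
(no output)
```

View pics/w14z.png

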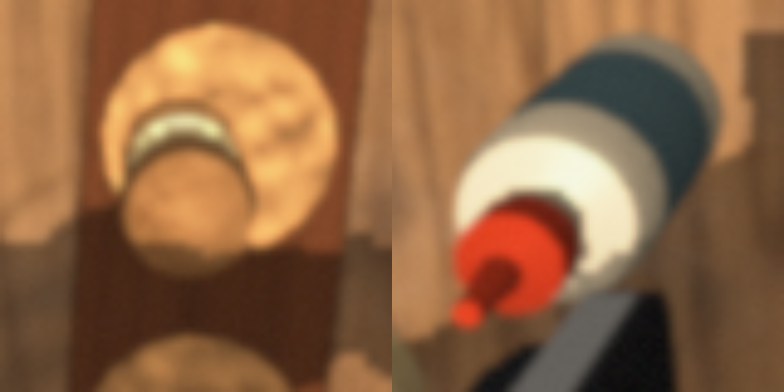

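```bash
python3 - <<'E'
from h import *
f=pickle.load(open("/tmp/w14.pkl","rb"))
for n,uv,z in (("stamp",(248.2,183.3),.0815),("m3",(254.9,168.6),.0095),("m4",(249.5,230),.0095),("spool",(259.5,100.5),.0455),("bottle78",(141.6,230.9),.078),("foot",(160.6,206.4),0),("tip",(110+73/4.9,185+313/4.9),.108)): print(n,onz(f,uv,z).round(4))
E
python3 n.py .449 .0115 .15 5
```

```text
stamp [0.5536 0.0658 0.0815]
m3 [0.5603 0.0636 0.0095]
m4 [ 0.5571 -0.0122  0.0095]
spool [0.5612 0.1376 0.0455]
bottle78 [0.4536 0.0134 0.078 ]
foot [0.4489 0.0102 0.    ]
tip [0.4495 0.0099 0.108 ]
t 15.4 tcp [0.5569 0.0637 0.1994] q [ 0.24  0.38 -0.59  1.84  0.25  0.99 -0.4 ] 
x [ 0.044 -0.999  0.   ] y [ 0.006  0.    -1.   ] z [0.999 0.044 0.006] F [-0.9  0.1 -0.8] w 0.0848
(array([  47.4,   48.7, -110.4]), [array([-0.3, -2.5,  0. ]), array([ -0. , 177.5,  -0.5])])
```

Call:
drive_tool(
  series=[
    [19,0,-40,0,-1,0,85],
    [38,0,-80,0,-2,0,85],
    [48,0,-110,0,-2.5,0,85],
    [48,30,-110,0,-2.5,0,85],
    [48,50,-110,0,-2.5,0,85],
  ],
)

```text
clock: 15.9
tcp_pos: [0.4475, 0.0096, 0.1467]
orientation: [-1.246, 1.142, -1.148]
contact_force: [-0.2, -0.3, -0.4]
grip_width: 0.0853
```

Call:
drive_tool(
  series=[
    [0,0,0,0,0,0,85],
    [0,0,0,0,0,0,85],
  ],
)

```text
clock: 16.1
tcp_pos: [0.4463, 0.0095, 0.1457]
orientation: [-1.249, 1.144, -1.146]
contact_force: [0.8, -0.4, 0.1]
grip_width: 0.085
```

```bash
python3 n.py .4485 .0110 .044 5; python3 w.py w15
python3 -c "
from h import *
from bench import r
f=r.grab_frame('top');pickle.dump(f,open('/tmp/t15.pkl','wb'));cv2.imwrite('pics/t15.png',cv2.resize(f['frame'][140:280,140:360],None,fx=3.6,fy=3.6,interpolation=cv2.INTER_CUBIC))"
```

```text
t 16.1 tcp [0.4463 0.0095 0.1457] q [ 0.37  0.27 -0.61  2.13  0.22  0.79 -0.28] 
x [ 0.086 -0.996  0.001] y [ 0.001 -0.001 -1.   ] z [0.996 0.086 0.001] F [ 0.8 -0.4  0.1] w 0.085
(array([ -1.4, 101.7,   2.2]), [array([-0.1, -0. ,  0. ]), array([-1.0e-01,  1.8e+02, -1.0e-01])])
```

View pics/w15.png

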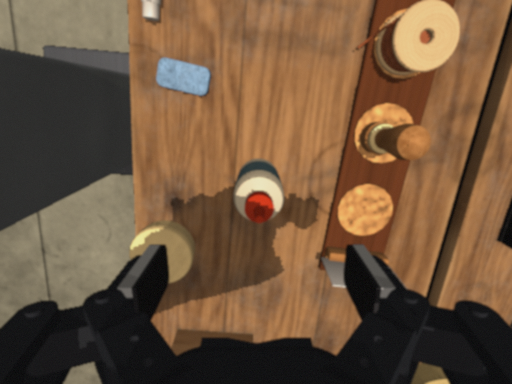

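View pics/t15.png

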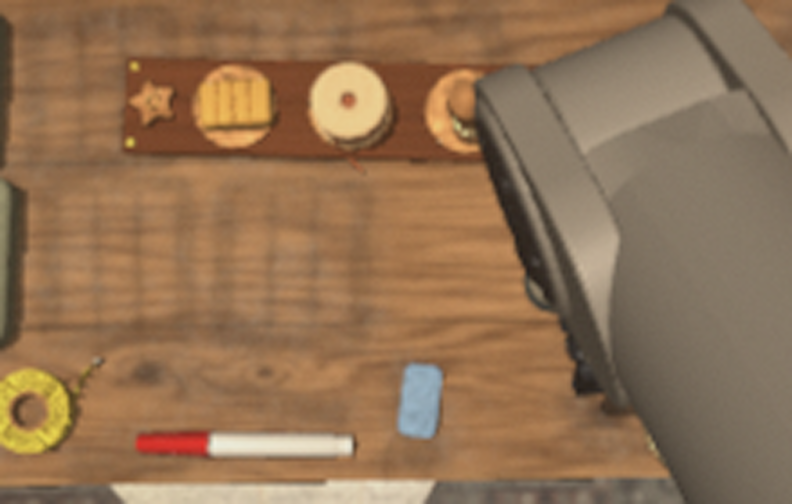

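Call:
drive_tool(
  series=[
    [-1,25,2,0,0,0,85],
    [-1,55,2,0,0,0,85],
    [-1,85,2,0,0,0,85],
    [-1,102,2,0,0,0,85],
    [-1,102,2,0,0,0,85],
  ],
)

```text
clock: 16.7
tcp_pos: [0.4494, 0.0111, 0.0438]
orientation: [-1.248, 1.144, -1.146]
contact_force: [0.3, 0.2, 0.6]
grip_width: 0.0847
```

Call:
drive_tool(
  series=[
    [0,0,0,0,0,0,60],
    [0,0,0,0,0,0,30],
    [0,0,0,0,0,0,30],
    [0,0,0,0,0,0,30],
    [0,0,0,0,0,0,30],
  ],
)

```text
clock: 17.2
tcp_pos: [0.4501, 0.011, 0.0451]
orientation: [-1.247, 1.142, -1.147]
contact_force: [-2.7, -0.9, 7.0]
grip_width: 0.0384
```

```bash
python3 n.py .5545 -.0105 .15 2.5; python3 w.py w16
```

```text
t 17.2 tcp [0.4501 0.011  0.0451] q [ 0.26  0.45 -0.51  2.2   0.4   0.58 -0.46] 
x [ 0.087 -0.996  0.001] y [ 0.003 -0.001 -1.   ] z [0.996 0.087 0.003] F [-2.7 -0.9  7. ] w 0.0384
(array([  30.6, -104.6,  102.5]), [array([-0.2,  2.5,  0.1]), array([ 1.000e-01, -1.775e+02,  3.000e-01])])
```

View pics/w16.png

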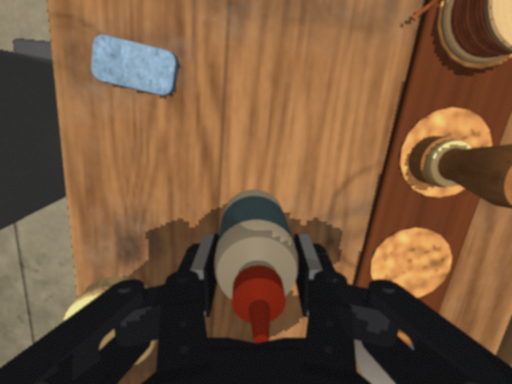

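Call:
drive_tool(
  series=[
    [0,-25,0,0,0,0,30],
    [0,-60,5,0,0,0,30],
    [10,-65,40,0,1,0,30],
    [20,-65,75,0,2,0,30],
    [30,-65,100,0,2.5,0,30],
  ],
)

```text
clock: 17.75
tcp_pos: [0.5547, -0.0106, 0.1119]
orientation: [-1.225, 1.173, -1.182]
contact_force: [-0.2, -0.1, -1.0]
grip_width: 0.0382
```

Call:
drive_tool(
  series=[
    [0,0,0,0,0,0,30],
    [0,0,0,0,0,0,30],
  ],
)

```text
clock: 17.95
tcp_pos: [0.5549, -0.0108, 0.1122]
orientation: [-1.224, 1.173, -1.183]
contact_force: [-0.4, 0.6, -1.2]
grip_width: 0.038
```

```bash
python3 n.py .5543 -.0110 .058 2.5; python3 w.py w17
```

```text
t 17.95 tcp [ 0.5549 -0.0108  0.1122] q [ 0.32  0.48 -0.53  1.93  0.33  0.82 -0.34] 
x [ 0.041 -0.999  0.001] y [ 0.007 -0.001 -1.   ] z [0.999 0.041 0.007] F [-0.4  0.6 -1.2] w 0.038
(array([ 0.1, 54.2, -0.9]), [array([-0.4, -0.1,  0.1]), array([-1.000e-01,  1.799e+02, -6.000e-01])])
```

View pics/w17.png

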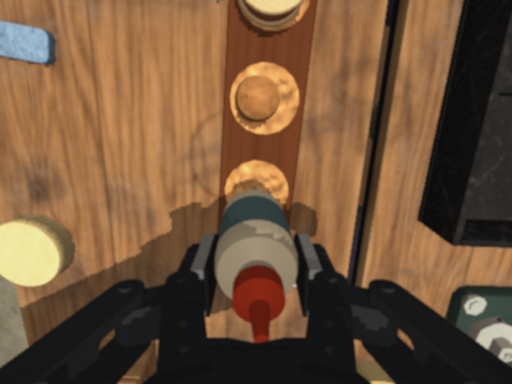

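Call:
drive_tool(
  series=[
    [0,20,0,0,0,0,30],
    [0,40,0,0,0,0,30],
    [0,52,0,0,0,0,30],
    [0,54,0,0,0,0,30],
    [0,54,0,0,0,0,30],
  ],
)

```text
clock: 18.5
tcp_pos: [0.5538, -0.0103, 0.058]
orientation: [-1.226, 1.173, -1.181]
contact_force: [0.3, -0.1, -0.7]
grip_width: 0.0382
```

```bash
python3 n.py .5543 -.0110 .0548 2.5
```

```text
t 18.5 tcp [ 0.5538 -0.0103  0.058 ] q [ 0.29  0.55 -0.49  1.96  0.39  0.72 -0.39] 
x [ 0.043 -0.999  0.001] y [ 0.005 -0.001 -1.   ] z [0.999 0.043 0.005] F [ 0.3 -0.1 -0.7] w 0.0382
(array([0.8, 3.2, 0.5]), [array([-0.3, -0.1,  0.1]), array([-1.000e-01,  1.799e+02, -5.000e-01])])
```

Call:
drive_tool(
  series=[
    [1,2,1,0,0,0,30],
    [1,3,1,0,0,0,30],
    [1,3,1,0,0,0,30],
    [1,3,1,0,0,0,30],
  ],
)

```text
clock: 18.9
tcp_pos: [0.555, -0.0113, 0.0553]
orientation: [-1.226, 1.173, -1.181]
contact_force: [-0.3, 0.6, -0.4]
grip_width: 0.0382
```

```bash
python3 n.py .5543 -.0110 .0548 2.5
```

```text
t 18.9 tcp [ 0.555  -0.0113  0.0553] q [ 0.29  0.56 -0.49  1.96  0.39  0.71 -0.39] 
x [ 0.043 -0.999  0.001] y [ 0.006 -0.001 -1.   ] z [0.999 0.043 0.006] F [-0.3  0.6 -0.4] w 0.0382
(array([-0.3,  0.5, -0.7]), [array([-0.3, -0.1,  0.1]), array([-1.000e-01,  1.799e+02, -5.000e-01])])
```

Just above contact; one more millimetre, then release.

Call:
drive_tool(
  series=[
    [0,1,0,0,0,0,30],
    [0,1,0,0,0,0,30],
  ],
)

```text
clock: 19.1
tcp_pos: [0.5552, -0.0112, 0.0547]
orientation: [-1.225, 1.173, -1.182]
contact_force: [-2.0, -0.4, 2.9]
grip_width: 0.0384
```

Call:
drive_tool(
  series=[
    [0,0,0,0,0,0,45],
    [0,0,0,0,0,0,60],
    [0,0,0,0,0,0,75],
    [0,0,0,0,0,0,85],
    [0,0,0,0,0,0,85],
  ],
)

```text
clock: 19.6
tcp_pos: [0.5552, -0.0112, 0.0547]
orientation: [-1.225, 1.173, -1.182]
contact_force: [1.0, -0.1, -0.6]
grip_width: 0.0848
```

Call:
drive_tool(
  series=[
    [0,-35,0,0,0,0,85],
    [0,-75,0,0,0,0,85],
    [0,-110,0,0,0,0,85],
    [0,-145,0,0,0,0,85],
    [0,-145,0,0,0,0,85],
  ],
)

```text
clock: 20.1
tcp_pos: [0.5573, -0.0105, 0.2047]
orientation: [-1.219, 1.166, -1.186]
contact_force: [0.3, -0.1, 0.2]
grip_width: 0.0849
```

```bash
python3 w.py w18;  python3 n.py .50 -.03 .25 2.5
```

```text
t 20.15 tcp [ 0.5559 -0.0109  0.2021] q [ 0.37  0.36 -0.58  1.85  0.24  0.98 -0.27] 
x [ 0.042 -0.999  0.002] y [ 0.011 -0.001 -1.   ] z [0.999 0.042 0.011] F [-0.2  0.5 -0.6] w 0.085
(array([ 16.8, -48.5, -56.1]), [array([-0.6, -0.1,  0.1]), array([ -0.2, 179.9,  -1. ])])
```

View pics/w18.png

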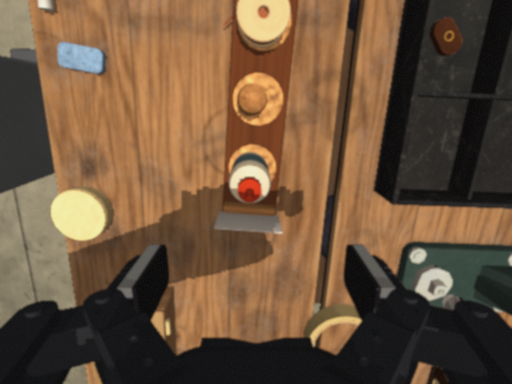

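Call:
drive_tool(
  series=[
    [45,-15,-10,0,5,0,85],
    [90,-30,-30,0,12,0,85],
    [135,-40,-50,0,20,0,85],
    [180,-50,-75,0,28,0,85],
    [225,-50,-100,0,36,0,85],
  ],
)

```text
clock: 20.65
tcp_pos: [0.4664, -0.2366, 0.2513]
orientation: [-0.859, 1.621, -1.634]
contact_force: [0.3, -1.3, -1.1]
grip_width: 0.0852
```

```bash
python3 -c "
from h import *
from bench import r
st(r.get_obs())
f=r.grab_frame('top');pickle.dump(f,open('/tmp/t19.pkl','wb'));a=cv2.resize(f['frame'][145:205,170:340],None,fx=4.6,fy=4.6,interpolation=cv2.INTER_CUBIC)
f=r.grab_frame('side');pickle.dump(f,open('/tmp/s19.pkl','wb'));b=cv2.resize(f['frame'][175:255,165:335],None,fx=4.6,fy=4.6,interpolation=cv2.INTER_CUBIC)
cv2.imwrite('pics/t19.png',a);cv2.imwrite('pics/s19.png',b)"
```

```text
t 20.65 tcp [ 0.4664 -0.2366  0.2513] q [ 0.68  0.23 -0.38  1.88  0.1   1.04 -0.33] 
x [-0.558 -0.83  -0.005] y [ 0.012 -0.002 -1.   ] z [ 0.83  -0.558  0.011] F [ 0.3 -1.3 -1.1] w 0.0852
```

View pics/t19.png

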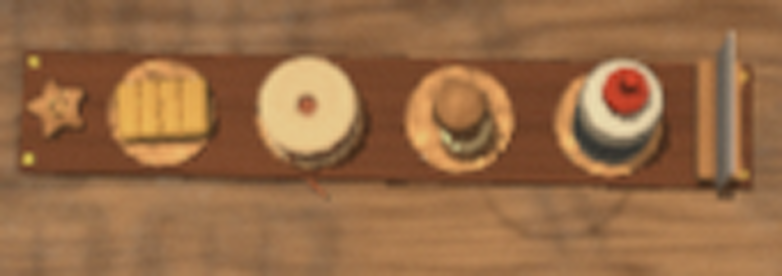

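View pics/s19.png

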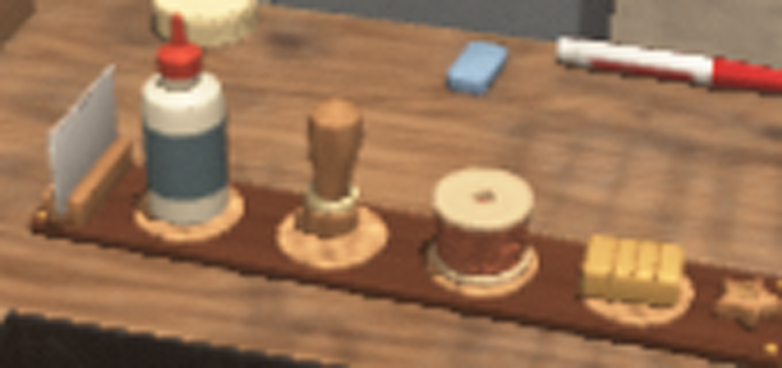

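Run:
```python
from h import *
f=pickle.load(open("/tmp/t19.pkl","rb")); g=pickle.load(open("/tmp/s19.pkl","rb"))
M=dict(wax=(.564,.2141),spool=(.5605,.1392),stamp=(.5575,.0644),glue=(.5543,-.0105))
def z2(u,v): return ((u+.5)/4.6-.5+170,(v+.5)/4.6-.5+145)
def s2(u,v): return ((u+.5)/4.6-.5+165,(v+.5)/4.6-.5+175)
for n,uv,z in (("wax",(163,104),.0275),("spool",(308,104),.0455),("stamp",(459,105),.078),("glue",(621,98),.085),("glue",(626,92),.0985)):
    p=onz(f,z2(*uv),z)[:2]; print("top",n,p.round(4),"err mm",((p-M[n])*1000).round(1))
for n,uv,z in (("spool",(484,197),.0455),("stamp",(335,112),.0815),("stamp",(329,222),.012),("glue",(188,210),.0115),("glue",(180,55),.1),("wax",(630,258),.0275)):
    p=onz(g,s2(*uv),z)[:2]; print("side",n,p.round(4),"err mm",((p-M[n])*1000).round(1))
# marks seen in the side camera
for n,uv in (("stamp",(332,236)),("glue",(190,205)),("spool",(484,258)),("wax",(637,292))):
    p=onz(g,s2(*uv),.0095)[:2]; print("sidemark",n,p.round(4),((p-M[n])*1000).round(1))
```

```text
top wax [0.5644 0.2111] err mm [ 0.4 -3. ]
top spool [0.5591 0.1379] err mm [-1.4 -1.3]
top stamp [0.5502 0.065 ] err mm [-7.3  0.6]
top glue [ 0.5505 -0.01  ] err mm [-3.8  0.5]
top glue [ 0.5503 -0.0111] err mm [-4.  -0.6]
side spool [0.5611 0.1398] err mm [0.6 0.6]
side stamp [0.5621 0.0678] err mm [4.6 3.4]
side stamp [0.5537 0.0615] err mm [-3.8 -2.9]
side glue [ 0.5609 -0.0089] err mm [6.6 1.6]
side glue [ 0.5607 -0.0079] err mm [6.4 2.6]
side wax [0.5669 0.211 ] err mm [ 2.9 -3.1]
sidemark stamp [0.5613 0.0652] [3.8 0.8]
sidemark glue [ 0.5539 -0.0105] [-0.4 -0. ]
sidemark spool [0.5601 0.1408] [-0.4  1.6]
sidemark wax [0.568  0.2158] [4.  1.7]
```

Run:
```python
from h import *
f=pickle.load(open("/tmp/t19.pkl","rb")); w=pickle.load(open("/tmp/w18.pkl","rb"))
a=cv2.resize(f['frame'][152:188,252:316],None,fx=12,fy=12,interpolation=cv2.INTER_CUBIC); cv2.imwrite("pics/t19z.png",a)
b=cv2.resize(w['frame'][60:210,205:305],None,fx=4,fy=4,interpolation=cv2.INTER_CUBIC); cv2.imwrite("pics/w18z.png",b)
```

```text
(no output)
```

View pics/t19z.png

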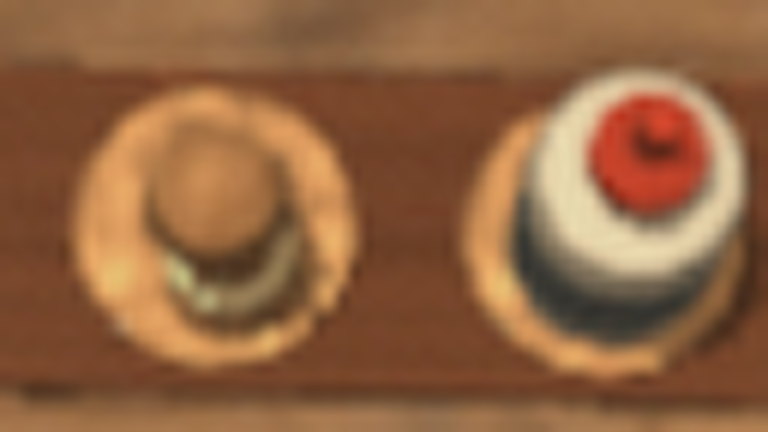

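View pics/w18z.png

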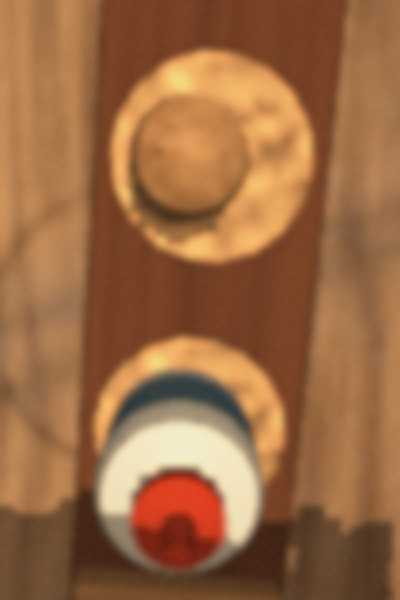

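The stamp sits about 6 to 7 mm off its mark, inside the 12 mm limit by more than the measuring error, and a regrip could tip it, so I'll leave it. Let the arm settle, then hand in.

Call:
drive_tool(
  series=[
    [0,0,0,0,0,0,85],
    [0,0,0,0,0,0,85],
    [0,0,0,0,0,0,85],
  ],
)

```text
clock: 21.05
tcp_pos: [0.4631, -0.241, 0.2493]
orientation: [-0.859, 1.628, -1.639]
contact_force: [-0.4, -0.4, -0.2]
grip_width: 0.0847
```

```bash
python3 -c "
from h import *
from bench import r
st(r.get_obs()); print(r.hand_in())"
```

```text
t 21.05 tcp [ 0.4631 -0.241   0.2493] q [ 0.69  0.23 -0.38  1.88  0.1   1.04 -0.33] 
x [-0.563 -0.826 -0.001] y [ 0.007 -0.003 -1.   ] z [ 0.826 -0.563  0.007] F [-0.4 -0.4 -0.2] w 0.0847
the job is handed in; nothing more can be done
None
```

I set the four pieces upright on the marks and handed the job in at about 21 s. The card holder is at the mark 4 end, so the glue bottle went on mark 4, the stamp on 3, the spool on 2 and the wax block on 1.

All four stood upright in the last pictures, with the gripper open and clear. The limit is 12 mm from each mark's centre:

| Piece | Mark | Distance from mark centre |
|---|---|---|
| Wax block | 1 | about 3 mm |
| Spool | 2 | about 2 mm |
| Stamp | 3 | about 6–7 mm, mostly towards the robot |
| Glue bottle | 4 | about 1–4 mm |

- **Stamp:** this is the least exact placing. I left it because regripping could have tipped it.
- **Camera disagreement:** the side view gave different positions for some points. It read the bottle about 6–7 mm off the other way along x, and its stamp readings varied by about 8 mm. I judged it the less reliable view and relied on the top and wrist views. By its reading too, every piece was inside 12 mm.

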